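# Change the batteries of a portable loudspeaker and hook its battery cover shut

### The job

Change the batteries in the portable loudspeaker that lies face down on the repair table: move every spent green cell from its battery bay into the yellow collecting box, and stand the four fresh black-and-orange cells in the four sockets, button end up. Then close the bay: hook the cover's two orange tabs under the lip with the cover tilted, swing it down until it is fully home and flush, and turn the red latch a quarter turn, to its stop, so that its tongue holds the cover's edge. Leave the tumbler, the tin of tools and the pen where they are.

Things in the scene. Friction and masses are not known exactly. Their poses are not given: they have to be found in the camera images.
- speaker: Portable loudspeaker lying face down, a fixed black box 190 x 246 x 85 mm; its place and yaw vary. Origin: at table level under the middle of its battery bay. z up, x across the bay from the lip side to the latch side, y along the row of four sockets. Its rear panel faces up at z = 85 mm and spans x -85..105, y -108..138 mm. A carrying handle sticks out 26 mm beyond x = 105 at half height.
- bay (a point): Middle of the cover's opening, level with the rear panel (speaker x 0, y 0, z 85 mm). The opening is 92 (x) by 178.5 mm (y). The bay below spans x -46..46, y -82..82 mm, floor at z = 16.5. Between a cell and the bay's walls at x = -46 and 46 are 29 mm of finger room. Ledges 7 mm wide along both y sides (x -34..46, z = 80 mm) carry the cover, then flush with the panel.
- lip (a point): Middle of the lip's lower edge (speaker x -46, y 0, z 80 mm). The lip, 5 mm thick (z 80..85, two orange stripes on top), bounds the opening at x = -46 along all of y and overhangs an undercut 14 mm deep (x -60..-46) and 15 mm high (z 65..80), open towards the bay: the cover's tabs hook in there.
- socket0 (a point): Centre of the floor of the socket at speaker x 0, y -63, z 16.5 mm. The sockets are square, 38.5 mm wide, with walls 22 mm high and rounded on top; the four stand in a row 42 mm apart (y -63, -21, 21, 63 mm).
- socket3 (a point): Centre of the floor of the socket at speaker x 0, y 63, z 16.5 mm, the same size.
- latch (a joint): Quarter-turn latch, axis upright at speaker x 74, y 0 mm, beyond the bay's edge opposite the lip. At 0 its steel tongue points along speaker +y, clear of the opening. It turns counter-clockwise seen from above to its stop at 1.571, where the tongue points to speaker -x and reaches 8 mm over the seated cover, 2 mm above it. Stays where left (friction 0.04 N m). Starts at 0 to 0.25.
- latch_grip (a point): Centre of the latch's red fin, on the turning axis, 97.5 mm above the table. The fin is 10 mm thick, 36 mm long (along the tongue) and 13 mm high (91..104 mm above the table). The tongue lies below it, 87..91 mm above the table, 14 mm wide, reaching 38 mm from the axis. Axes turn with the latch: y along fin and tongue.
- cover: Loose grey battery cover, right way up on the table, its plate 5 mm above it on tabs and rib. Plate 89 (x) x 173.5 (y) x 5 mm, 0.14 kg. Origin: centre of the plate's underside; z up, x from the tabbed to the plain edge. A rib at x = 38 runs 5 mm below the plate. Seated, the origin is at speaker x 0, y 0, z 80 mm (play 1.5 mm in x, 2.5 in y), axes along the speaker's.
- cover_grip (a point): Centre of the cover's ribbed grip ridge (cover x 0, y 0, z 16 mm): 14 mm thick (x), 64 mm long (y), 22 mm high (z 5..27 mm above the plate's underside).
- tab_left (a point): Tip of the orange tab at cover y 55 mm (x -54.5, z -3). Tabs are 22 mm wide, 4.2 mm thick (z -5..-0.8 mm) and stick out 10 mm beyond the plate's edge at x = -44.5 mm.
- tab_right (a point): Tip of the orange tab at cover y -55 mm (x -54.5, z -3), the same size.
- collecting_box: Open yellow plastic box for used batteries, fixed where it stands, 106 (x) x 142 (y) x 40 mm, walls 4 mm and floor 4 mm thick. Origin: centre of its underside.
- tumbler: Glass tumbler, 72 mm across, 85 mm tall, beyond the speaker; leave it alone. Origin: centre of its underside.
- tool_tin: Flat open aluminium tin with small tools in it, 105 x 165 x 26 mm; leave it alone. Origin: centre of its underside.
- pen: Blue pen, 130 mm long, 10 mm thick, lying on the table; leave it alone. Origin: its middle, at table level.
- spent0: Spent cell, all green, standing button up in one of the speaker's sockets; one to three of these are there, absent ones read None from the start. D cell, a cylinder 33 mm in diameter, 61.5 mm tall with its 2 mm button (59.5 mm without), 0.14 kg. Origin: centre of the flat bottom end; z runs towards the button (positive) end. 
- fresh0: Fresh cell, black with an orange band, standing button up on the table. D cell, a cylinder 33 mm in diameter, 61.5 mm tall with its 2 mm button (59.5 mm without), 0.14 kg. Origin: centre of the flat bottom end; z runs towards the button (positive) end. 
- spent1: Spent cell, all green, standing button up in one of the speaker's sockets; one to three of these are there, absent ones read None from the start. D cell, a cylinder 33 mm in diameter, 61.5 mm tall with its 2 mm button (59.5 mm without), 0.14 kg. Origin: centre of the flat bottom end; z runs towards the button (positive) end. 
- fresh1: Fresh cell, black with an orange band, standing button up on the table. D cell, a cylinder 33 mm in diameter, 61.5 mm tall with its 2 mm button (59.5 mm without), 0.14 kg. Origin: centre of the flat bottom end; z runs towards the button (positive) end. 
- spent2: Spent cell, all green, standing button up in one of the speaker's sockets; one to three of these are there, absent ones read None from the start. D cell, a cylinder 33 mm in diameter, 61.5 mm tall with its 2 mm button (59.5 mm without), 0.14 kg. Origin: centre of the flat bottom end; z runs towards the button (positive) end. 
- fresh2: Fresh cell, black with an orange band, standing button up on the table. D cell, a cylinder 33 mm in diameter, 61.5 mm tall with its 2 mm button (59.5 mm without), 0.14 kg. Origin: centre of the flat bottom end; z runs towards the button (positive) end. 
- spent3: Spent cell, all green, standing button up in one of the speaker's sockets; one to three of these are there, absent ones read None from the start. D cell, a cylinder 33 mm in diameter, 61.5 mm tall with its 2 mm button (59.5 mm without), 0.14 kg. Origin: centre of the flat bottom end; z runs towards the button (positive) end. 
- fresh3: Fresh cell, black with an orange band, standing button up on the table. D cell, a cylinder 33 mm in diameter, 61.5 mm tall with its 2 mm button (59.5 mm without), 0.14 kg. Origin: centre of the flat bottom end; z runs towards the button (positive) end. 

How it is judged:
By the outcome, as a careful person would: the job done as asked, in the order asked, and still so for the second after the job is handed in, with the robot touching nothing.
Of spent0, spent1, spent2, spent3 only 1 to 3 are there at a start; the rules pass over those that are not, and their reading is None.
At some moment in a run one of cover may be knocked a few centimetres aside while the robot is not near it.
It also fails if it takes over 208 s, if anything falls off the work surface, if the arm or the gripper's body presses on something with over 40 N, if the wrist force passes 120 N, or if a joint passes its speed limit or range.

### The arm

A 7-joint arm with a two-finger parallel gripper is mounted at the origin on the work surface. World frame = base frame: x ahead of the robot, y to its left, z up, the work surface at z = 0. Lengths are in m, angles in degrees, forces in N, time in s.
With the tool pointing down it reaches from about 0.425 to 0.875 m from the base axis. Payload 4.7 kg.
Tool frame: the origin (TCP) lies between the finger pads; the fingertips stand env.finger_overhang ahead of it and the grasp point (between the pads) lies 5 mm behind it (env.finger_overhang is the distance from the TCP to the fingertips, in m); z points along the fingers, y is the line along which they close (so a half turn about z gives the same grasp; the last joint's range is limited). The gripper opens to 87 mm and grips with 3 to 60 N. Pads are 19 mm wide; open, the fingers measure 117 mm over their backs; the gripper's body (75 mm by 190 mm) begins 51 mm behind the grasp point.
Start: joints at [-68.921, 18.392, -4.016, 83.108, 1.295, 78.541, -3.26], TCP at [0.225, 0.61, 0.213] pointing down, gripper open.
Joint ranges: [-163.93, 163.93], [-17.29, 119.83], [-79.2, 71.16], [3.27, 140.29], [-89.18, 269.18], [5.43, 117.66], [-154.24, 154.24]. Speed limits (degrees/s): [147.25, 147.25, 180, 180, 180, 180, 180].

### API

Orientations are given as [roll, pitch, yaw] about the fixed x, y, z axes, in that order (R = Rz(yaw) Ry(pitch) Rx(roll)).
In Python, from cell import telemetry, eyes, env, models gives the robot as it stands. The module is installed in compiled form; this text tells all that it offers.
- The arm moves only by the tool drive_tool, never from a script. Its arguments are lists of equal length, an entry for each row: "angular": the turn, a rotation vector about the tool's x, y, z in rad, a list of three; "delta_pos": the shift along the tool's x, y, z in cm, a list of three; "gripper": the finger opening in cm, from 0 to 8.7. A call has 1 to 20 rows; each row shifts and turns the commanded pose from where the row before left it, along the tool's axes as they then stand; what a row does not reach is not made up. A row lasts 1/10 s, in which the tool goes at most 50 mm and 8.59 degrees, less where a joint would pass 70% of its speed; a pose out of reach is approached as far as the arm can. A call with a gripper value outside its range is refused whole. The fingers move at their own pace and stop on an object; "squeeze" is the grip in N (left out, the last holds). Time passes only in rows, so rows that do not move let the fingers close. It gives the time, the measured TCP pose, the force, the opening and the grip force at its end, in the units of the state.
- telemetry.get_obs(): the state, without advancing time (a new reading comes with each control period).
- eyes.read_camera(name): name is "scene" or "top"; returns a dict with "pixels" (384x512x3 uint8, red, green, blue), "mtx" (3x3 intrinsics, pixels), "origin" and "orientation" of the camera in the world. Camera axes: x right, y down, z forward; pixel columns grow to the right and rows downward; lengths in m; the calibration is good to about 2 mm. A picture is of the moment at which its call begins. There is no depth.
- env.sign_off(): hands the job in; it is judged then, once.
Trained networks look in a picture, given as the dict that the camera call returned (one of the last four; its "shot" number tells which), for a name from the list of things; names that differ only in an ending like _2 or _b are one class to them, and where a whole thing is asked for, a point or a joint stands for the part that bears it (a point fixed in the world has none). Each returns a list of dicts, best first, with "p" (0 to 1); they miss things now and then, are a little off and sometimes report something else, mostly with a low value. They report only what shows in the picture. A call takes as long as a camera call.
- models.search_frame(picture, target): "centre" ([column, row] in pixels, amid what is visible of it).
- models.cut_out(picture, target): "pixels" (384x512 bool, what is visible of it) and "centre" ([column, row] in pixels, amid what is visible of it).
The state is a dict: "time_s": time; "qpos": joint angles; "joint_velocities": joint speeds; "effort": joint torques, N m; "tool_pos": TCP position; "tool_rot": TCP orientation; "force": force on the tool from outside, world axes, zero at the start; "wrist_torque": the same for the moment, N m; "grip_width": finger opening in m; "grasp_force": force on a finger pad.
Only numpy, scipy, OpenCV 4.12 (cv2) and the standard library are available. Lean on these libraries where they do the work, as an engineer would, in place of code of your own. Each camera call takes 0.05 s, during which the arm holds its last target. There are 200 camera calls.

## Working session

There is one attempt and no reset: what is moved stays moved. The work goes in short steps, Python scripts to look and compute and a tool call to move; the robot and the scene stay as the last step left them, time stands still between calls to the robot, and variables do not carry over. Pictures are saved under pics/ and viewed, at most 14 in all, crops included, and the job is handed in when it is done.

Besides the shell and the picture viewer there is one more tool, called as name(argument=value, ...) on one line, values as JSON. drive_tool: Moves the arm, as the interface text tells. Its arguments: {"type":"object","properties":{"angular":{"type":"array","items":{"type":"array","items":{"type":"number"}}},"delta_pos":{"type":"array","items":{"type":"array","items":{"type":"number"}}},"gripper":{"type":"array","items":{"type":"number"}},"squeeze":{"type":"number"}},"required":["angular","delta_pos","gripper"]}

```bash
mkdir -p pics
cat > h.py <<'E'
import numpy as np, cv2
from scipy.spatial.transform import Rotation as R
from cell import telemetry, eyes, env, models
def shot(name,save=None):
    p=eyes.read_camera(name)
    if save: cv2.imwrite('pics/'+save,p['pixels'][:,:,::-1])
    return p
def rot(p):
    o=np.array(p['orientation'],float)
    return o if o.shape==(3,3) else R.from_euler('xyz',o,degrees=True).as_matrix()
def w(p,uv,z):
    K=np.array(p['mtx']);d=rot(p)@np.linalg.solve(K,[uv[0],uv[1],1.]);o=np.array(p['origin'])
    return o+d*(z-o[2])/d[2]
def proj(p,X):
    c=rot(p).T@(np.array(X)-np.array(p['origin']));c=np.array(p['mtx'])@c;return c[:2]/c[2]
E
python3 - <<'E'
from h import *
for n in ('top','scene'):
    p=shot(n,n+'0.png');print(n,p['origin'],p['orientation'],p['mtx'])
    for t in ['speaker','bay','lip','socket0','socket3','latch','latch_grip','cover','cover_grip','tab_left','tab_right','collecting_box','spent0','fresh0','tumbler','tool_tin','pen']:
        print(t,[(np.round(d['centre'],1).tolist(),round(d['p'],2)) for d in models.search_frame(p,t)][:6])
s=telemetry.get_obs();print(s,env.finger_overhang)
E
```

```text
top [0.45424338 0.02443866 1.26535893] [-174.89726929    0.65632755  -91.19396155] [[412.94216862   0.         262.11334484]
 [  0.         412.94216862 191.53195823]
 [  0.           0.           1.        ]]
speaker [([270.1, 191.0], 0.88), ([167.9, 254.4], 0.38)]
bay [([268.0, 187.4], 0.6), ([167.8, 251.3], 0.46)]
lip [([265.0, 190.6], 0.73)]
socket0 [([268.0, 191.6], 0.58)]
socket3 [([268.0, 191.6], 0.58)]
latch [([271.8, 170.7], 0.54)]
latch_grip [([269.0, 171.3], 0.65)]
cover [([169.3, 253.8], 0.87)]
cover_grip [([168.3, 250.0], 0.76), ([267.2, 189.6], 0.56)]
tab_left [([166.8, 248.6], 0.66)]
tab_right [([167.2, 252.8], 0.83), ([387.1, 243.7], 0.72)]
collecting_box [([384.6, 242.6], 0.97)]
spent0 [([295.3, 196.3], 0.63)]
fresh0 [([189.8, 178.9], 0.67), ([158.0, 181.1], 0.5)]
tumbler [([371.6, 120.6], 0.7)]
tool_tin [([183.8, 133.1], 0.79), ([266.5, 188.1], 0.65)]
pen [([371.4, 116.8], 0.46)]
scene [1.21488875 0.4571963  0.79372368] [-131.1257952     0.42315155  123.46463284] [[396.54187502   0.         251.17286496]
 [  0.         396.54187502 195.36847319]
 [  0.           0. 
[... 935 characters left out ...]
qpos': array([-68.92166481,  18.39045479,  -4.01736086,  83.1074653 ,
         1.29505205,  78.54022998,  -3.26040122]), 'joint_velocities': array([-0.07044212, -0.03276905,  0.09574316, -0.00619731,  0.05509805,
       -0.04827159, -0.16666666]), 'effort': array([ 3.42117937e-05, -4.91092658e+01, -4.03139815e-01, -3.12762451e+01,
       -6.36889273e-02,  3.37065489e-02,  2.40214717e-05]), 'tool_pos': array([0.22521841, 0.60976399, 0.21280411]), 'tool_rot': array([1.79993010e+02, 2.36136247e-03, 1.59731264e+02]), 'force': array([-0.88649692, -0.04933108, -0.15194086]), 'wrist_torque': array([-0.00193019, -0.00162998, -0.01882322]), 'grasp_force': 0.0, 'grip_width': 0.08705440510958437} 0.014
```

Run:
```python
import cv2
a=cv2.imread('pics/top0.png')[80:300,110:420];cv2.imwrite('pics/top0c.png',cv2.resize(a,None,fx=2.55,fy=2.55,interpolation=cv2.INTER_CUBIC))
a=cv2.imread('pics/scene0.png');cv2.imwrite('pics/scene0b.png',cv2.resize(a,(800,600),interpolation=cv2.INTER_CUBIC))
```

```text
(no output)
```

View pics/top0c.png

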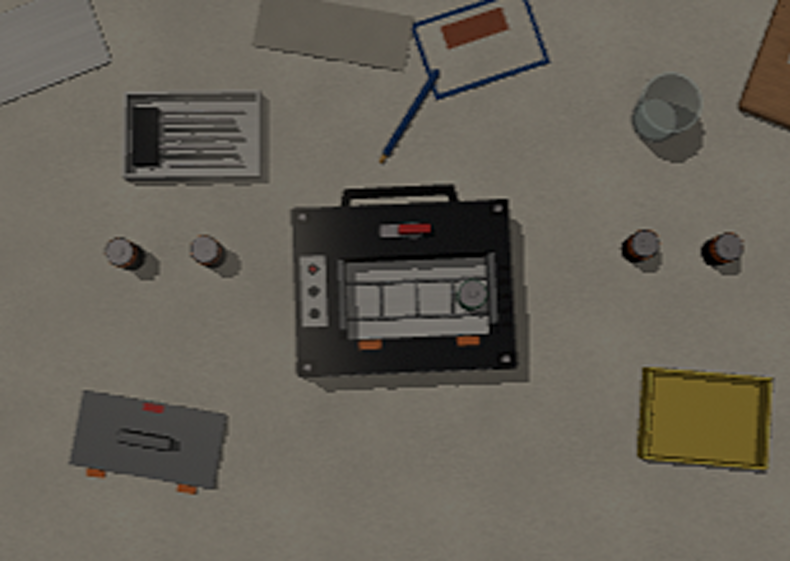

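View pics/scene0b.png

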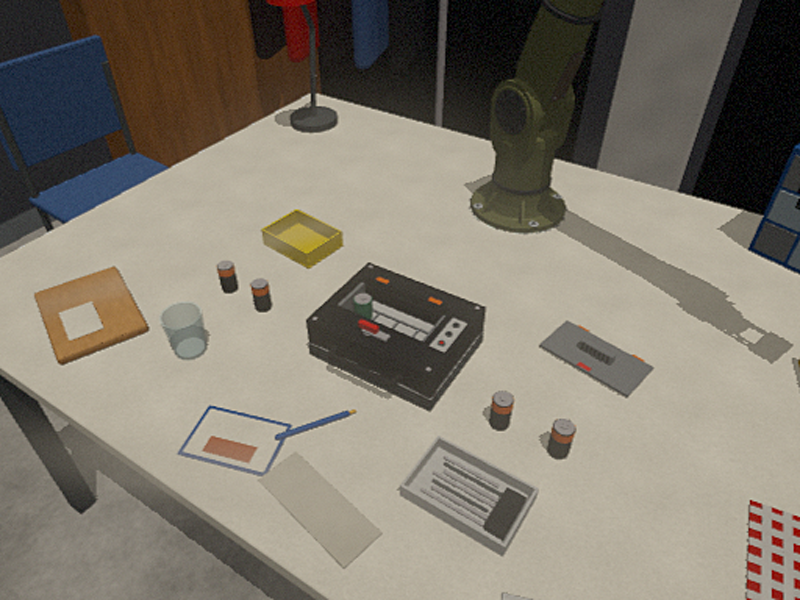

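```bash
cat > fit.py <<'E'
from h import *
def spk(p,pr=True):
    g=cv2.resize(p['pixels'],None,fx=4,fy=4,interpolation=cv2.INTER_CUBIC)
    v=g.max(2); m=((v<62)*255).astype(np.uint8)
    n,l,st,c=cv2.connectedComponentsWithStats(m)
    m2=np.zeros_like(m);m2[l==l[760,985] if l[760,985] else l==1+np.argmax(st[1:,4])]=255
    m2=cv2.morphologyEx(m2,cv2.MORPH_CLOSE,np.ones((25,25)));
    cs=cv2.findContours(m2,cv2.RETR_EXTERNAL,cv2.CHAIN_APPROX_NONE)[0]
    f=np.zeros_like(m);cv2.drawContours(f,[max(cs,key=cv2.contourArea)],-1,255,-1)
    f=cv2.morphologyEx(f,cv2.MORPH_OPEN,np.ones((150,150)))
    c=max(cv2.findContours(f,cv2.RETR_EXTERNAL,cv2.CHAIN_APPROX_NONE)[0],key=cv2.contourArea)[:,0,:]
    P=np.array([w(p,(u+.5)/4-.5,.085)[:2] for u in c.astype(float)])
    return P
if __name__=='__main__':
    ps=[shot('top') for _ in range(2)]
    for p in ps:
        P=spk(p);r=cv2.minAreaRect((P*1000).astype(np.float32));print('rect',r)
    p=ps[0];hsv=cv2.cvtColor(p['pixels'],cv2.COLOR_RGB2HSV).astype(int)
    print('cov+box')
    for t,z in (('cover',.010),('collecting_box',.04)):
        d=models.cut_out(p,t)[0];m=d['pixels'].astype(np.uint8)
        c=max(cv2.findContours(cv2.resize(m*255,None,fx=4,fy=4,interpolation=cv2.INTER_LINEAR)//128*255,cv2.RETR_EXTERNAL,cv2.CHAIN_APPROX_NONE)[0],key=cv2.contourArea)[:,0,:]
        W=np.array([w(p,(u+.5)/4-.5,z)[:2] for u in c.astype(float)]);print(t,cv2.minAreaRect((W*1000).astype(np.float32)))
    def blob(p,h0,h1,smin,vmin,zf,wrap=False,amin=4):
        q=cv2.resize(p['pixels'],None,fx=4,fy=4,interpolation=cv2.INTER_CUBIC);h=cv2.cvtColor(q,cv2.COLOR_RGB2HSV).astype(int)
        H=h[...,0]; mm=((H>=h0)&(H<=h1)) if not wrap else ((H>=h0)|(H<=h1))
        mm=(mm&(h[...,1]>smin)&(h[...,2]>vmin)).astype(np.uint8)
        n,l,st,c=cv2.connectedComponentsWithStats(mm)
        for i in range(1,n):
            if st[i,4]>amin*16:
                u=(c[i]+.5)/4-.5; print(np.round(u,1),st[i,4]/16,[np.round(w(p,u,z)[:2]*1000,1).tolist() for z in zf])
                if wrap:
                    ys,xs=np.where(l==i);print('   ang',cv2.minAreaRect(np.array([w(p,((a+.5)/4-.5,(b+.5)/4-.5),zf[0])[:2]*1000 for a,b in zip(xs,ys)],np.float32)))
    for p in (ps[0],shot('scene')):
        print('orange');blob(p,5,18,140,60,(.085,.004,.0075))
        print('red');blob(p,174,4,140,60,(.104,.0975),True)
    import sys
    for t in ('fresh','spent'):
      for p in (ps[0],):
        for k in range(4):
            for d in models.cut_out(p,t+str(k))[:5]:
                print(t,k,np.round(d['centre'],1),round(d['p'],2),d['pixels'].sum())
            break
E
python3 fit.py
```

```text
rect ((564.3794555664062, 17.68207550048828), (244.26034545898438, 210.24826049804688), 89.25370788574219)
rect ((564.3829956054688, 17.682029724121094), (244.26034545898438, 210.25543212890625), 89.25370788574219)
cov+box
cover ((385.906982421875, 325.6138610839844), (176.5171661376953, 101.16926574707031), 78.44876098632812)
collecting_box ((402.7374267578125, -326.104736328125), (155.0355987548828, 108.37261962890625), 83.84365844726562)
orange
[417.1  78. ] 5.8125 [[883.9, -425.0], [913.4, -455.9], [912.1, -454.5]]
[295.6  90.6] 207.9375 [[854.7, -68.5], [882.2, -74.8], [881.0, -74.6]]
[435.3  89.1] 8.8125 [[849.0, -476.1], [876.1, -510.5], [874.9, -509.0]]
[406.1 105.1] 21.5625 [[803.5, -388.7], [827.5, -417.1], [826.5, -415.9]]
[443.4  92.3] 4.0625 [[839.1, -499.1], [865.5, -535.0], [864.4, -533.5]]
[481.3 100.3] 4.5625 [[812.3, -607.4], [836.9, -650.8], [835.8, -648.9]]
[434.  111.4] 5.1875 [[782.6, -468.6], [805.2, -502.4], [804.2, -501.0]]
[473.8 124.5] 4.75 [[741.3, -580.9], [761.0, -622.5], [760.1, -620.7]]
[466.6 144.2] 4.6875 [[684.1, -556.5], [699.9, -596.4], [699.2, -5
[... 14302 characters left out ...]
30715942383), 8.799675941467285)
[481.7 374.6] 47.5 [[735.4, 613.7], [730.8, 615.1]]
   ang ((735.2598876953125, 613.6825561523438), (11.313180923461914, 13.122641563415527), 10.07801342010498)
[509.7 373.2] 19.625 [[706.2, 653.8], [701.4, 655.6]]
   ang ((706.2898559570312, 653.7874145507812), (11.35657024383545, 5.083032131195068), 7.2350358963012695)
[496.9 380.3] 39.0625 [[731.6, 637.2], [727.0, 638.9]]
   ang ((731.8919067382812, 637.5396118164062), (11.6445894241333, 10.82649040222168), 8.80005168914795)
fresh 0 [189.5 179.8] 0.72 148
fresh 0 [394.9 178.2] 0.48 174
fresh 0 [158.9 178.4] 0.45 124
fresh 0 [357.6 176.5] 0.44 133
spent 0 [158.  180.9] 0.72 129
spent 0 [297.5 196.9] 0.67 89
```

```bash
cat > ov.py <<'E'
from h import *
def T(x,y,yaw):
    c,s=np.cos(np.radians(yaw)),np.sin(np.radians(yaw))
    return lambda X:np.array([x+c*X[0]-s*X[1],y+s*X[0]+c*X[1],X[2]])/1000
SP=(547.5,4.5,1.2);CV=(389.6,326,-10.9);BX=(402.7,-326,-6.2)
def rect(x0,x1,y0,y1,z): return [(x0,y0,z),(x1,y0,z),(x1,y1,z),(x0,y1,z)]
def overlay(p,f,polys,k=5,crop=None):
    x0,x1,y0,y1=crop
    g=cv2.convertScaleAbs(cv2.resize(p['pixels'][y0:y1,x0:x1],None,fx=k,fy=k,interpolation=cv2.INTER_CUBIC)[:,:,::-1],alpha=1.6)
    for q in polys:
        a=np.array([(proj(p,X)-[x0,y0]+.5)*k-.5 for X in q]);cv2.polylines(g,[np.round(a).astype(int)],True,(255,255,0),1,cv2.LINE_AA)
    cv2.imwrite('pics/'+f,g)
def circ(x,y,z,r=.0165): return [(x+r*np.cos(t),y+r*np.sin(t),z) for t in np.linspace(0,6.28,25)]
def spoly():
    S=T(*SP);L=[rect(-85,105,-108,138,85),rect(-46,46,-89.25,89.25,85),rect(69,79,-18,18,104)]
    L+=[rect(-19.25,19.25,y-19.25,y+19.25,38.5) for y in(-63,-21,21,63)]
    return [[S(X) for X in q] for q in L]
E
python3 - <<'E'
from ov import *
a=shot('top');b=shot('scene')
for uv in((158.6,176.9),(191.6,176.5),(362.9,174.1),(395.5,176.1)):
    X=w(a,uv,.0595);print(np.round(X*1000,1), np.round(proj(b,X*[1,1,.6]),1))
S=T(*SP);sp=S((0,-63,0));
C=T(*CV);cp=[[C(X) for X in q] for q in (rect(-44.5,44.5,-86.75,86.75,10),rect(-7,7,-32,32,32),rect(-54.5,-44.5,44,66,4.2))]
overlay(a,'o1.png',spoly()+[circ(sp[0],sp[1],.076)],6,(220,320,145,240))
overlay(b,'o2.png',spoly()+[circ(sp[0],sp[1],.076)],6,(190,320,160,260))
overlay(a,'o3.png',cp+[circ(*w(a,(158.6,176.9),.0595)[:2],.0595),circ(*w(a,(191.6,176.5),.0595)[:2],.0595)],6,(130,210,165,280))
E
```

```text
[612.2 340.4  59.5] [354.3 279.7]
[611.2 242.9  59.5] [316.7 261.5]
[ 607.1 -260.8   59.5] [164.4 188.2]
[ 599.  -355.8   59.5] [143.4 176. ]
```

View pics/o1.png

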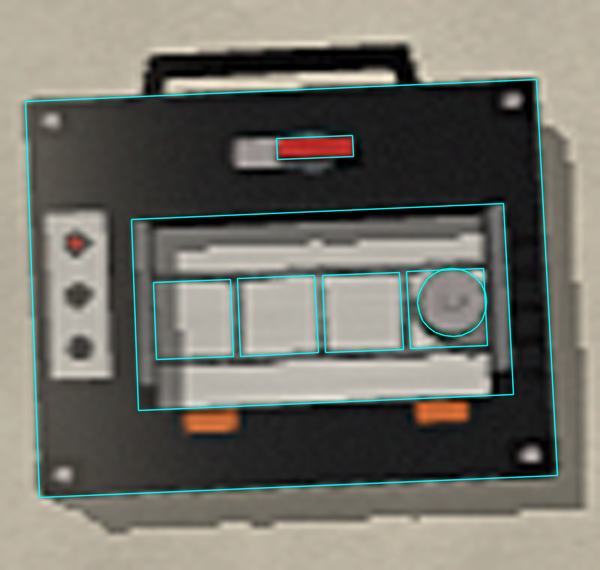

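View pics/o2.png

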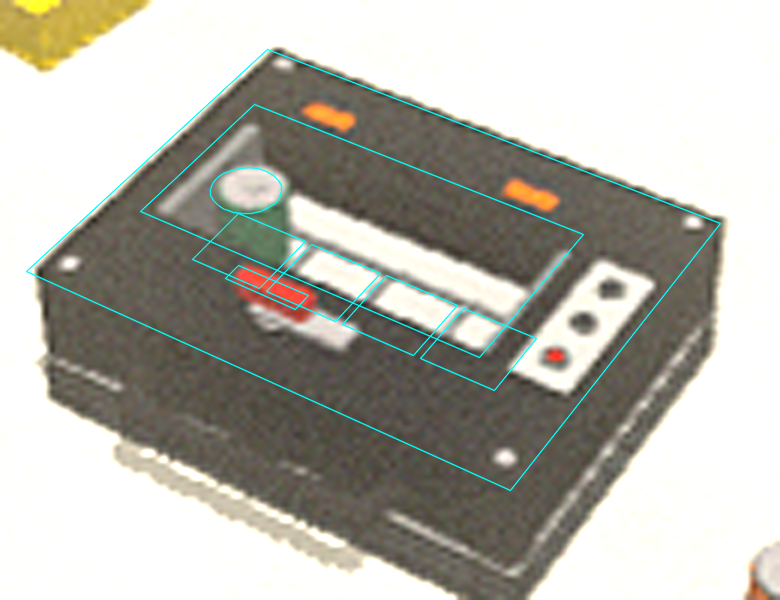

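View pics/o3.png

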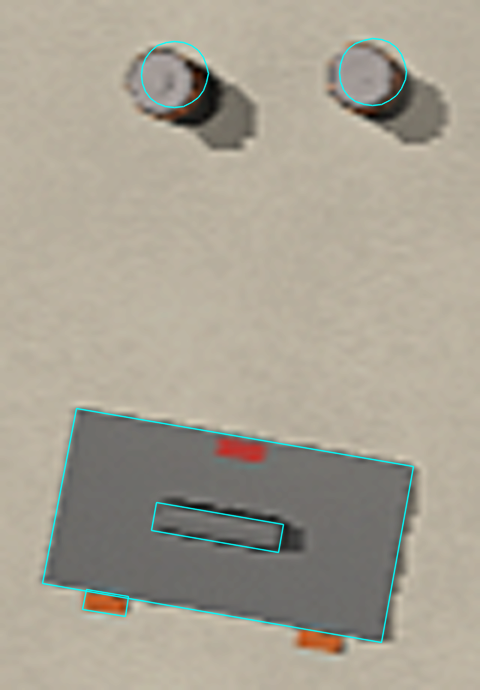

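```bash
sed -i 's/^SP=.*;CV/SP=(547.5,5.3,1.2);CV/' ov.py
python3 - <<'E'
from ov import *
a=shot('top');b=shot('scene');k=6;P=[]
for cx,cy in((156.5,177.7),(189.6,177.2),(361.5,175),(394.3,177),(294.5,196)):
    z=.0595 if cx<290 or cx>300 else .076
    x0,y0=int(cx)-14,int(cy)-14
    g=cv2.GaussianBlur(cv2.cvtColor(cv2.resize(a['pixels'][y0:y0+28,x0:x0+28],None,fx=k,fy=k,interpolation=cv2.INTER_CUBIC),cv2.COLOR_RGB2GRAY),(5,5),1)
    h=cv2.HoughCircles(g,cv2.HOUGH_GRADIENT,1.5,100,param1=80,param2=12,minRadius=31,maxRadius=37)
    c=h[0][0];u=np.array([x0,y0])+(c[:2]+.5)/k-.5;X=w(a,u,z);P.append(X);print(u.round(1),c[2],np.round(X*1000,1))
B=T(*BX)
overlay(a,'o4.png',[circ(*X) for X in P[2:4]]+[[B(X) for X in rect(-53,53,-71,71,40)]],6,(345,425,160,275))
overlay(b,'o5.png',[circ(*X) for X in P[:2]]+[circ(X[0],X[1],0) for X in P[:2]],6,(295,400,245,305))
E
```

```text
[156.  177.7] 32.8 [610.  348.2  59.5]
[192.7 179.5] 32.8 [602.4 239.6  59.5]
[362.7 174.5] 32.05 [ 606.  -260.2   59.5]
[390.2 178.5] 34.3 [ 592.4 -340.    59.5]
[294.5 195.5] 36.1 [547.3 -57.3  76. ]
```

View pics/o4.png

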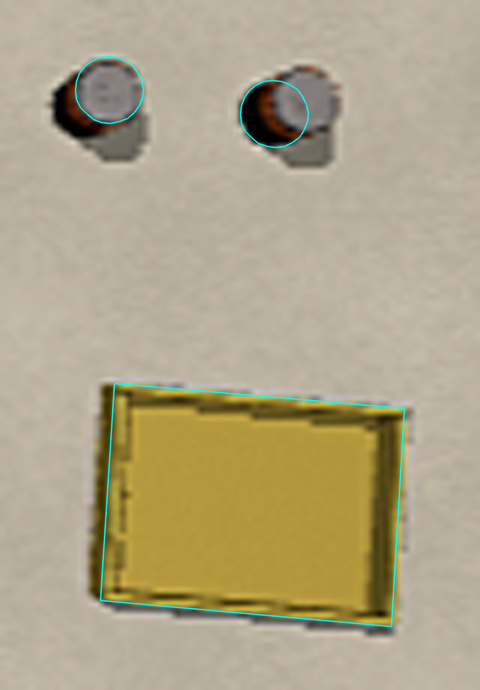

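View pics/o5.png

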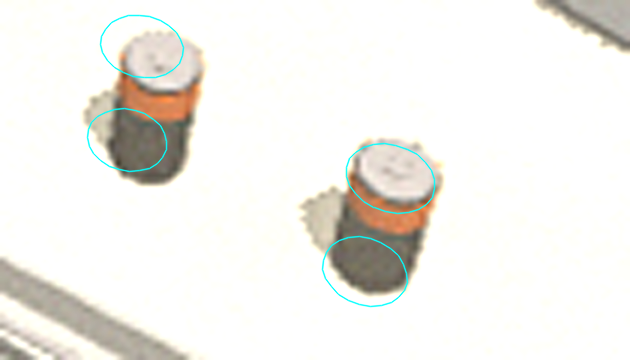

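drive_tool(angular=[[0,0,0.1495],[0,0,0.1495],[0,0,0.1495],[0,0,0.1495],[0,0,0.1495],[0,0,0.1495],[0,0,0.1495],[0,0,0.1495],[0,0,0]], delta_pos=[[0,0,0],[0,0,0],[0,0,0],[0,0,0],[0,0,0],[0,0,0],[0,0,0],[0,0,0],[0,0,0]], gripper=[5,5,5,5,5,5,5,5,5], squeeze=20)

```text
time_s: 3.25
tool_pos: [0.2252, 0.6098, 0.2128]
tool_rot: [180.0, -0.0, 91.2]
force: [0.3, 0.7, -0.3]
grip_width: 0.05
grasp_force: 0.0
```

```bash
cat > go.py <<'E'
from h import *
def chain(pts):
    s=telemetry.get_obs();p=np.array(s['tool_pos'])*1000;M=R.from_euler('xyz',s['tool_rot'],degrees=True).as_matrix()
    print('pos',p.round(1),'rot',np.round(s['tool_rot'],2),'grip',round(s['grip_width'],4),'t',round(s['time_s'],1))
    for q in pts:
        q=np.array(q,float);d=M.T@(q-p)/10;print(q.round(1),'tool cm',d.round(2),'|',round(np.linalg.norm(d),1));p=q
E
python3 - <<'E'
from go import *
from ov import *
a=shot('top');b=shot('scene')
for u,v in(((156.5,177.7),(360.25,272.4)),((189.6,177.2),(321.6,254.25))): print(w(a,u,.0595)[:2]*1e3,w(b,v,.0595)[:2]*1e3)
print(w(a,(362.7,174.5),.0595)*1e3,w(a,(395.25,175.9),.0595)*1e3)
for u in ((144.6,174.4),(166.3,186.2),(361,280.6),(321.1,261.6)): print('band',w(b,u,.043)[:2]*1e3)
print([T(*SP)((0,y,0))*1e3 for y in(-63,-21,21,63)])
chain([(548,-57.5,213),(548,-57.5,55)])
E
```

```text
[609.95313021 346.60210324] [604.40140809 347.52204095]
[609.26063326 248.78635795] [603.66364531 249.4615893 ]
[ 605.90927693 -260.1667946    59.5       ] [ 599.65192267 -355.11095056   59.5       ]
band [ 597.2520706  -350.41373531]
band [ 603.14939759 -255.3805654 ]
band [611.99789402 355.39145102]
band [611.4860432  253.91124933]
[array([548.81937245, -57.68618306,   0.        ]), array([547.93979082, -15.69539435,   0.        ]), array([547.06020918,  26.29539435,   0.        ]), array([546.18062755,  68.28618306,   0.        ])]
pos [225.1 609.8 212.8] rot [179.99   0.    91.42] grip 0.0501 t 3.4
[548.  -57.5 213. ] tool cm [-6.751e+01  3.063e+01 -2.000e-02] | 74.1
[548.  -57.5  55. ] tool cm [ 0.  -0.  15.8] | 15.8
```

drive_tool(angular=[[0,0,0],[0,0,0],[0,0,0],[0,0,0],[0,0,0],[0,0,0],[0,0,0],[0,0,0],[0,0,0],[0,0,0],[0,0,0],[0,0,0],[0,0,0],[0,0,0],[0,0,0],[0,0,0],[0,0,0],[0,0,0]], delta_pos=[[-4.21,1.93,0],[-4.21,1.93,0],[-4.21,1.93,0],[-4.21,1.93,0],[-4.21,1.93,0],[-4.21,1.93,0],[-4.21,1.93,0],[-4.21,1.93,0],[-4.21,1.93,0],[-4.21,1.93,0],[-4.21,1.93,0],[-4.21,1.93,0],[-4.21,1.93,0],[-4.21,1.93,0],[-4.21,1.93,0],[-4.21,1.93,0],[0,0,0],[0,0,0]], gripper=[5,5,5,5,5,5,5,5,5,5,5,5,5,5,5,5,5,5])

```text
time_s: 5.15
tool_pos: [0.5481, -0.0585, 0.2126]
tool_rot: [-180.0, 0.0, 91.2]
force: [-0.0, 0.6, -0.6]
grip_width: 0.0502
grasp_force: 0.0
```

Run:
```python
from go import *
chain([(548,-57.5,100),(548,-57.5,55)])
```

```text
pos [548.1 -58.5 212.6] rot [-1.7998e+02  2.0000e-02  9.1160e+01] grip 0.0502 t 5.2
[548.  -57.5 100. ] tool cm [ 0.1  -0.   11.26] | 11.3
[548.  -57.5  55. ] tool cm [0.  0.  4.5] | 4.5
```

drive_tool(angular=[[0,0,0],[0,0,0],[0,0,0],[0,0,0],[0,0,0],[0,0,0],[0,0,0],[0,0,0],[0,0,0],[0,0,0],[0,0,0],[0,0,0],[0,0,0],[0,0,0],[0,0,0]], delta_pos=[[0.1,0,4],[0,0,4],[0,0,4],[0,0,2.5],[0,0,1.26],[0,0,0],[0,0,0],[0,0,0],[0,0,0],[0,0,0],[0,0,-1.76],[0,0,-2],[0,0,-4],[0,0,-4],[0,0,0]], gripper=[5,5,5,5,5,5,2.5,2.5,2.5,2.5,2.5,2.5,2.5,2.5,2.5], squeeze=25)

```text
time_s: 6.65
tool_pos: [0.5519, -0.0569, 0.1785]
tool_rot: [179.4, -0.1, 91.2]
force: [0.8, 0.3, -1.6]
grip_width: 0.0322
grasp_force: 24.9
```

drive_tool(angular=[[0,0,0],[0,0,0],[0,0,0],[0,0,0],[0,0,0],[0,0,0],[0,0,0],[0,0,0],[0,0,0]], delta_pos=[[-3.8,-2.15,0],[-3.8,-2.15,0],[-3.8,-2.15,0],[-3.8,-2.15,0],[-3.8,-2.15,0],[-3.8,-2.15,0],[-3.8,-2.15,0],[0,0,0],[0,0,0]], gripper=[2.5,2.5,2.5,2.5,2.5,2.5,2.5,2.5,2.5])

```text
time_s: 7.55
tool_pos: [0.4022, -0.326, 0.1723]
tool_rot: [-180.0, -0.0, 91.0]
force: [0.9, 0.6, -1.1]
grip_width: 0.032
grasp_force: 24.9
```

Run:
```python
from go import *
chain([(402.7,-326,180),(402.7,-326,44)])
a=shot('top');b=shot('scene')
x=cv2.resize(a['pixels'][130:280,300:440],(560,600));y=cv2.resize(b['pixels'][110:210,110:220],(560,509))
cv2.imwrite('pics/v8.png',cv2.convertScaleAbs(cv2.resize(np.hstack([x[:509],y]),(800,364)),alpha=1.5)[:,:,::-1])
```

```text
pos [ 402.2 -326.   172.3] rot [-1.7999e+02 -4.0000e-02  9.1010e+01] grip 0.032 t 7.5
[ 402.7 -326.   180. ] tool cm [-0.    0.05 -0.77] | 0.8
[ 402.7 -326.    44. ] tool cm [-1.00e-02  0.00e+00  1.36e+01] | 13.6
```

drive_tool(angular=[[0,0,0],[0,0,0],[0,0,0],[0,0,0],[0,0,0],[0,0,0],[0,0,0],[0,0,0],[0,0,0],[0,0,0],[0,0,0],[0,0,0],[0,0,0],[0,0,0],[0,0,0]], delta_pos=[[0,0,4],[0,0,4],[0,0,2.5],[0,0,1.5],[0,0,0.85],[0,0,0],[0,0,0],[0,0,0],[0,0,0],[0,0,-1],[0,0,-3],[0,0,-4],[0,0,-4],[0,0,-2],[0,0,0]], gripper=[2.5,2.5,2.5,2.5,2.5,2.5,5,5,5,5,5,5,5,5,5])

```text
time_s: 9.15
tool_pos: [0.4052, -0.3269, 0.1882]
tool_rot: [179.6, 0.1, 91.2]
force: [0.5, 0.4, 1.1]
grip_width: 0.0499
grasp_force: 0.0
```

Run:
```python
from go import *
chain([(603,-258.5,180),(603,-258.5,38.5),(603,-258.5,180),(548.8,-57.7,180)])
for n in('top','scene'):
    d=models.search_frame(shot(n),'spent0');print([(x['centre'],x['p']) for x in d[:3]])
```

```text
pos [ 405.2 -326.9  188.2] rot [1.7959e+02 1.1000e-01 9.1190e+01] grip 0.0499 t 9.2
[ 603.  -258.5  180. ] tool cm [ 6.43 19.92  0.95] | 20.9
[ 603.  -258.5   38.5] tool cm [ 0.03 -0.1  14.15] | 14.2
[ 603.  -258.5  180. ] tool cm [ -0.03   0.1  -14.15] | 14.2
[548.8 -57.7 180. ] tool cm [20.19 -5.   -0.07] | 20.8
[([158.7, 179.0], 0.72), ([387.6, 241.9], 0.51)]
[([191.3, 152.1], 0.61), ([381.6, 231.3], 0.23)]
```

drive_tool(angular=[[0,0,0],[0,0,0],[0,0,0],[0,0,0],[0,0,0],[0,0,0],[0,0,0],[0,0,0],[0,0,0]], delta_pos=[[1.26,4.08,0],[1.26,4.08,0],[1.26,4.08,0],[1.26,4.08,0],[1.26,4.08,0],[0,0,2.5],[0,0,2.5],[0,0,0],[0,0,0]], gripper=[7,7,7,7,7,7,7,7,7])

```text
time_s: 10.25
tool_pos: [0.6049, -0.2582, 0.1332]
tool_rot: [-179.8, -0.0, 91.2]
force: [0.4, 0.5, 0.5]
grip_width: 0.0699
grasp_force: 0.0
```

Run:
```python
from go import *
chain([(605,-258.5,38.5),(605,-258.5,180),(548.8,-57.7,180)])
b=shot('scene');a=shot('top')
x=cv2.resize(a['pixels'][140:240,320:440],None,fx=3.3,fy=3.3,interpolation=2);y=cv2.resize(b['pixels'][120:220,110:230],None,fx=3.3,fy=3.3,interpolation=2)
cv2.imwrite('pics/v9.png',cv2.convertScaleAbs(np.hstack([x,y]),alpha=1.3)[:,:,::-1])
```

```text
pos [ 604.9 -258.2  133.2] rot [-1.7985e+02 -2.0000e-02  9.1150e+01] grip 0.0699 t 10.2
[ 605.  -258.5   38.5] tool cm [-0.04  0.03  9.47] | 9.5
[ 605.  -258.5  180. ] tool cm [  0.    -0.04 -14.15] | 14.2
[548.8 -57.7 180. ] tool cm [ 2.019e+01 -5.210e+00  2.000e-02] | 20.9
```

View pics/v9.png

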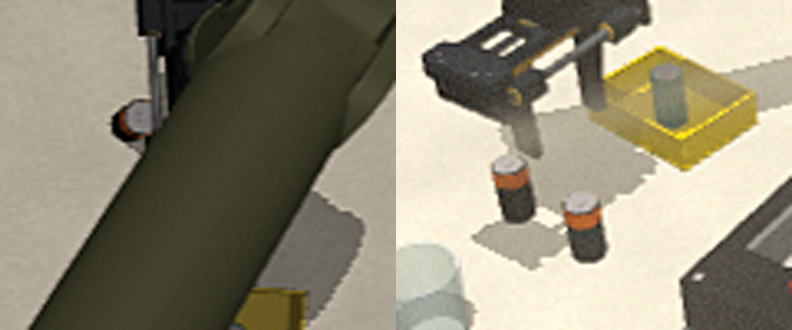

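drive_tool(angular=[[0,0,0],[0,0,0],[0,0,0],[0,0,0],[0,0,0],[0,0,0],[0,0,0],[0,0,0],[0,0,0],[0,0,0],[0,0,0],[0,0,0],[0,0,0],[0,0,0],[0,0,0],[0,0,0]], delta_pos=[[0,0,4],[0,0,3],[0,0,1.5],[0,0,0.97],[0,0,0],[0,0,0],[0,0,0],[0,0,0],[0,0,0],[0,0,-1],[0,0,-3],[0,0,-4],[0,0,-4],[0,0,-2],[0,0,0],[0,0,0]], gripper=[7,7,7,7,7,2.5,2.5,2.5,2.5,2.5,2.5,2.5,2.5,2.5,2.5,2.5])

```text
time_s: 11.95
tool_pos: [0.6059, -0.258, 0.18]
tool_rot: [179.9, -0.0, 91.2]
force: [0.1, -0.0, -0.7]
grip_width: 0.0248
grasp_force: 0.0
```

drive_tool(angular=[[0,0,0],[0,0,0],[0,0,0],[0,0,0],[0,0,0],[0,0,0],[0,0,0],[0,0,0]], delta_pos=[[4.04,-1.04,0],[4.04,-1.04,0],[4.04,-1.04,0],[4.04,-1.04,0],[4.04,-1.04,0],[0,0,0],[0,0,0],[0,0,0]], gripper=[2.5,2.5,2.5,2.5,2.5,2.5,2.5,2.5])

```text
time_s: 12.75
tool_pos: [0.5492, -0.0585, 0.179]
tool_rot: [-179.9, 0.1, 91.1]
force: [0.5, 0.3, 0.5]
grip_width: 0.0252
grasp_force: 0.0
```

Run:
```python
from ov import *
from go import chain
chain([(548.8,-57.7,100),(548.8,-57.7,55.5)])
for n in('scene','top'):
    p=shot(n)
    d=models.cut_out(p,'fresh0')
    for x in d[:5]: 
        print(n,np.round(x['centre'],1),round(x['p'],2),x['pixels'].sum(), np.round(w(p,x['centre'],.03)[:2]*1e3))
    if n=='scene': overlay(p,'v10.png',spoly(),6,(190,320,130,230))
```

```text
pos [549.2 -58.5 179. ] rot [-1.7994e+02  6.0000e-02  9.1110e+01] grip 0.0252 t 12.8
[548.8 -57.7 100. ] tool cm [ 0.09 -0.03  7.9 ] | 7.9
[548.8 -57.7  55.5] tool cm [0.   0.   4.45] | 4.5
scene [317.6 264.1] 0.64 306 [613. 247.]
scene [167.5 191.1] 0.57 218 [ 608. -249.]
top [159.2 180.2] 0.71 152 [606. 346.]
top [190.5 179.7] 0.71 119 [605. 252.]
top [357.5 175.2] 0.68 135 [ 608. -251.]
top [397.1 178.5] 0.68 131 [ 595. -370.]
top [255.7 190.6] 0.44 4138 [568.  55.]
```

View pics/v10.png

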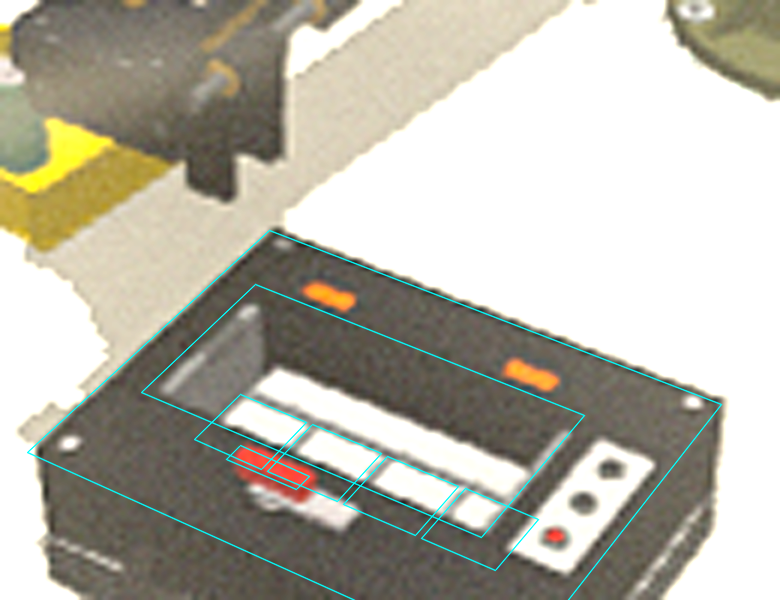

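```bash
cat > cells.py <<'E'
from h import *
def cells(b):
    q=cv2.resize(b['pixels'],None,fx=4,fy=4,interpolation=2);h=cv2.cvtColor(q,cv2.COLOR_RGB2HSV).astype(int)
    m=((h[...,0]>=5)&(h[...,0]<=18)&(h[...,1]>140)&(h[...,2]>60)).astype(np.uint8)
    n,l,st,c=cv2.connectedComponentsWithStats(m)
    return [((c[i]+.5)/4-.5,st[i,4]/16) for i in range(1,n) if 28<st[i,4]/16<70 and 165<c[i][1]/4<300 and 120<c[i][0]/4<400]
E
python3 - <<'E'
from cells import *
b=shot('scene');a=shot('top')
for u,ar in cells(b): print(u.round(1),ar,np.round(w(b,u,.043)[:2]*1e3,1))
# top disc: cut_out masks -> gray bright pixels centroid
for d in models.cut_out(a,'fresh0')[:4]:
    c=d['centre'];x0,y0=int(c[0])-14,int(c[1])-14;g=cv2.resize(a['pixels'][y0:y0+28,x0:x0+28],None,fx=4,fy=4,interpolation=2).astype(int)
    mk=cv2.resize(cv2.dilate(d['pixels'].astype(np.uint8),np.ones((3,3)))[y0:y0+28,x0:x0+28],None,fx=4,fy=4,interpolation=0)
    # disc: low saturation slightly purple: b>=r-3
    m=(g[...,2]>=g[...,0]-2)&(g.max(2)>60)&(mk>0)
    n,l,st,cc=cv2.connectedComponentsWithStats(m.astype(np.uint8));i=1+np.argmax(st[1:,4]);u=np.array([x0,y0])+(cc[i]+.5)/4-.5
    print('top',u.round(1),st[i,4]/16,'want',3.14*5.65**2,np.round(w(a,u,.0595)[:2]*1e3,1))
E
```

```text
[144.6 174.4] 37.125 [ 597.1 -350.6]
[166.3 186.2] 42.5625 [ 603.2 -255.3]
[321.1 261.5] 43.8125 [611.3 253.9]
[361.6 280.8] 29.8125 [611.8 356.7]
top [157.2 182.7] 1.125 want 100.23665000000001 [595.2 344.5]
top [358.3 175. ] 3.4375 want 100.23665000000001 [ 604.7 -247.3]
top [190.3 181.7] 2.1875 want 100.23665000000001 [596.  246.7]
top [392.7 178.2] 8.625 want 100.23665000000001 [ 593.  -347.3]
```

drive_tool(angular=[[0,0,0],[0,0,0],[0,0,0],[0,0,0],[0,0,0],[0,0,0],[0,0,0],[0,0,0],[0,0,0],[0,0,0],[0,0,0],[0,0,0],[0,0,0],[0,0,0],[0,0,0],[0,0,0],[0,0,0],[0,0,0]], delta_pos=[[-4.02,1.03,0],[-4.02,1.03,0],[-4.02,1.03,0],[-4.02,1.03,0],[-4.02,1.03,0],[0,0,0],[0,0,4],[0,0,4],[0,0,3],[0,0,2],[0,0,1.1],[0,0,0],[0,0,0],[0,0,0],[0,0,0],[0,0,0],[0,0,0],[0,0,0]], gripper=[5.5,5.5,5.5,5.5,5.5,5.5,5.5,5.5,5.5,5.5,5.5,5.5,2.5,2.5,2.5,2.5,2.5,2.5])

```text
time_s: 14.9
tool_pos: [0.6057, -0.2575, 0.0395]
tool_rot: [179.9, 0.0, 91.2]
force: [-1.9, -0.4, 4.3]
grip_width: 0.0321
grasp_force: 24.9
```

drive_tool(angular=[[0,0,0],[0,0,0],[0,0,0],[0,0,0],[0,0,0],[0,0,0],[0,0,0],[0,0,0],[0,0,0],[0,0,0],[0,0,0],[0,0,0],[0,0,0],[0,0,0],[0,0,0]], delta_pos=[[0,0,-1],[0,0,-3],[0,0,-4],[0,0,-4],[0,0,-2],[4.03,-1.03,0],[4.03,-1.03,0],[4.03,-1.03,0],[4.03,-1.03,0],[4.03,-1.03,0],[0,0,3],[0,0,3],[0,0,0],[0,0,0],[0,0,0]], gripper=[2.5,2.5,2.5,2.5,2.5,2.5,2.5,2.5,2.5,2.5,2.5,2.5,2.5,2.5,2.5])

```text
time_s: 16.4
tool_pos: [0.5507, -0.0574, 0.1202]
tool_rot: [179.9, 0.0, 91.1]
force: [-0.0, 0.6, -1.4]
grip_width: 0.032
grasp_force: 24.8
```

Run:
```python
from ov import *
from go import chain
chain([(548.8,-57.7,100),(548.8,-57.7,56.5)])
p=shot('scene');s=telemetry.get_obs();t=s['tool_pos'];
overlay(p,'v11.png',[circ(t[0],t[1],t[2]+.020),circ(t[0],t[1],t[2]-.0395)],6,(190,310,150,240))
```

```text
pos [550.7 -57.4 120.2] rot [179.86   0.    91.13] grip 0.032 t 16.4
[548.8 -57.7 100. ] tool cm [-0.02 -0.2   2.02] | 2.0
[548.8 -57.7  56.5] tool cm [ 0.   -0.01  4.35] | 4.4
```

View pics/v11.png

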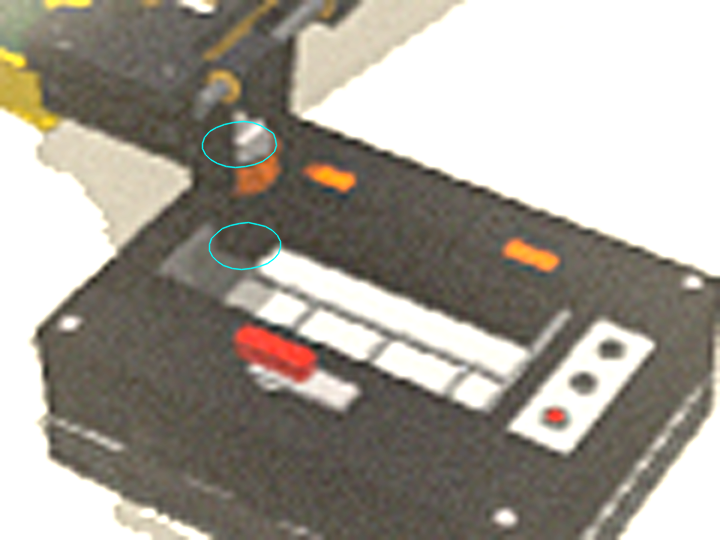

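drive_tool(angular=[[0,0,0],[0,0,0],[0,0,0],[0,0,0],[0,0,0],[0,0,0],[0,0,0],[0,0,0]], delta_pos=[[0,-0.2,2],[0,0,1.5],[0,0,0.8],[0,0,0.6],[0,0,0.6],[0,0,0.5],[0,0,0.3],[0,0,0]], gripper=[2.5,2.5,2.5,2.5,2.5,2.5,2.5,2.5])

```text
time_s: 17.25
tool_pos: [0.5478, -0.0569, 0.056]
tool_rot: [180.0, -0.0, 91.2]
force: [-0.8, 0.2, 1.2]
grip_width: 0.0319
grasp_force: 24.9
```

drive_tool(angular=[[0,0,0],[0,0,0],[0,0,0],[0,0,0],[0,0,0],[0,0,0],[0,0,0],[0,0,0],[0,0,0],[0,0,0],[0,0,0],[0,0,0],[0,0,0],[0,0,0],[0,0,0],[0,0,0],[0,0,0],[0,0,0],[0,0,0]], delta_pos=[[0,0,0],[0,0,0],[0,0,0],[0,0,0],[0,0,-1],[0,0,-3],[0,0,-4],[0,0,-4],[-4.27,0.65,0],[-4.27,0.65,0],[-4.27,0.65,0],[-4.27,0.65,0],[-4.27,0.65,0],[-4.27,0.65,0],[-4.27,0.65,0],[0,0,0],[0,0,4],[0,0,0],[0,0,0]], gripper=[5,5,5,5,5,5,5,5,5.5,5.5,5.5,5.5,5.5,5.5,5.5,5.5,5.5,5.5,5.5])

```text
time_s: 19.15
tool_pos: [0.5994, -0.3532, 0.1356]
tool_rot: [-179.9, -0.1, 91.3]
force: [0.3, -0.3, 0.1]
grip_width: 0.0551
grasp_force: 0.0
```

drive_tool(angular=[[0,0,0],[0,0,0],[0,0,0],[0,0,0],[0,0,0],[0,0,0],[0,0,0],[0,0,0],[0,0,0],[0,0,0],[0,0,0],[0,0,0],[0,0,0],[0,0,0],[0,0,0],[0,0,0],[0,0,0],[0,0,0]], delta_pos=[[-0.12,0,3],[0,0,3],[0,0,2.5],[0,0,1.1],[0,0,0],[0,0,0],[0,0,0],[0,0,0],[0,0,0],[0,0,0],[0,0,0],[0,0,-1],[0,0,-3],[0,0,-4],[0,0,-4],[0,0,0],[0,0,0],[0,0,0]], gripper=[5.5,5.5,5.5,5.5,5.5,2.5,2.5,2.5,2.5,2.5,2.5,2.5,2.5,2.5,2.5,2.5,2.5,2.5])

```text
time_s: 20.95
tool_pos: [0.5988, -0.3547, 0.1578]
tool_rot: [-179.9, -0.1, 91.2]
force: [0.6, 0.5, -2.1]
grip_width: 0.032
grasp_force: 24.8
```

Run:
```python
from go import *
chain([(547.9,-15.7,160),(547.9,-15.7,120),(547.9,-15.7,56)])
```

```text
pos [ 598.8 -354.7  157.8] rot [-1.7988e+02 -1.1000e-01  9.1220e+01] grip 0.032 t 20.9
[547.9 -15.7 160. ] tool cm [34.01 -4.37 -0.14] | 34.3
[547.9 -15.7 120. ] tool cm [-0.01  0.01  4.  ] | 4.0
[547.9 -15.7  56. ] tool cm [-0.01  0.01  6.4 ] | 6.4
```

drive_tool(angular=[[0,0,0],[0,0,0],[0,0,0],[0,0,0],[0,0,0],[0,0,0],[0,0,0],[0,0,0],[0,0,0],[0,0,0],[0,0,0],[0,0,0]], delta_pos=[[4.25,-0.55,0],[4.25,-0.55,0],[4.25,-0.55,0],[4.25,-0.55,0],[4.25,-0.55,0],[4.25,-0.55,0],[4.25,-0.55,0],[4.25,-0.55,0],[0,0,2],[0,0,1.8],[0,0,0],[0,0,0]], gripper=[2.5,2.5,2.5,2.5,2.5,2.5,2.5,2.5,2.5,2.5,2.5,2.5])

```text
time_s: 22.15
tool_pos: [0.5474, -0.0171, 0.1208]
tool_rot: [-179.9, 0.0, 91.2]
force: [0.2, -0.1, -1.0]
grip_width: 0.0322
grasp_force: 24.8
```

drive_tool(angular=[[0,0,0],[0,0,0],[0,0,0],[0,0,0],[0,0,0],[0,0,0],[0,0,0],[0,0,0],[0,0,0]], delta_pos=[[0.12,0.03,2],[0,0,1.5],[0,0,0.8],[0,0,0.6],[0,0,0.6],[0,0,0.5],[0,0,0.3],[0,0,0.1],[0,0,0]], gripper=[2.5,2.5,2.5,2.5,2.5,2.5,2.5,2.5,2.5])

```text
time_s: 23.05
tool_pos: [0.5486, -0.0156, 0.0576]
tool_rot: [180.0, -0.0, 91.2]
force: [-0.2, -0.5, -1.7]
grip_width: 0.0319
grasp_force: 24.8
```

drive_tool(angular=[[0,0,0],[0,0,0],[0,0,0],[0,0,0],[0,0,0],[0,0,0],[0,0,0],[0,0,0],[0,0,0],[0,0,0],[0,0,0],[0,0,0],[0,0,0],[0,0,0],[0,0,0],[0,0,0],[0,0,0],[0,0,0]], delta_pos=[[0,0,0.1],[0,0,0],[0,0,0],[0,0,0],[0,0,-1],[0,0,-3],[0,0,-4],[0,0,-4],[4.39,1.11,0],[4.39,1.11,0],[4.39,1.11,0],[4.39,1.11,0],[4.39,1.11,0],[4.39,1.11,0],[0,0,0],[0,0,4],[0,0,0],[0,0,0]], gripper=[5,5,5,5,5,5,5,5,5.5,5.5,5.5,5.5,5.5,5.5,5.5,5.5,5.5,5.5])

```text
time_s: 24.85
tool_pos: [0.6091, 0.2486, 0.1369]
tool_rot: [-179.9, 0.0, 91.2]
force: [-0.3, 0.6, 1.0]
grip_width: 0.0552
grasp_force: 0.0
```

Run:
```python
from ov import *
from go import chain
chain([(608.5,249,39.5)])
p=shot('scene');print([(u.round(1),ar) for u,ar in cells(p)] if 0 else '')
t=telemetry.get_obs()['tool_pos']
overlay(p,'v12.png',spoly()[3:5]+[circ(.6085,.249,.0595),circ(.6085,.249,0),circ(t[0],t[1],t[2]-.014)],4,(200,380,140,290))
```

```text
pos [609.1 248.6 136.9] rot [-1.7994e+02  4.0000e-02  9.1170e+01] grip 0.0552 t 24.9
[608.5 249.   39.5] tool cm [ 0.04 -0.05  9.74] | 9.7
```

View pics/v12.png

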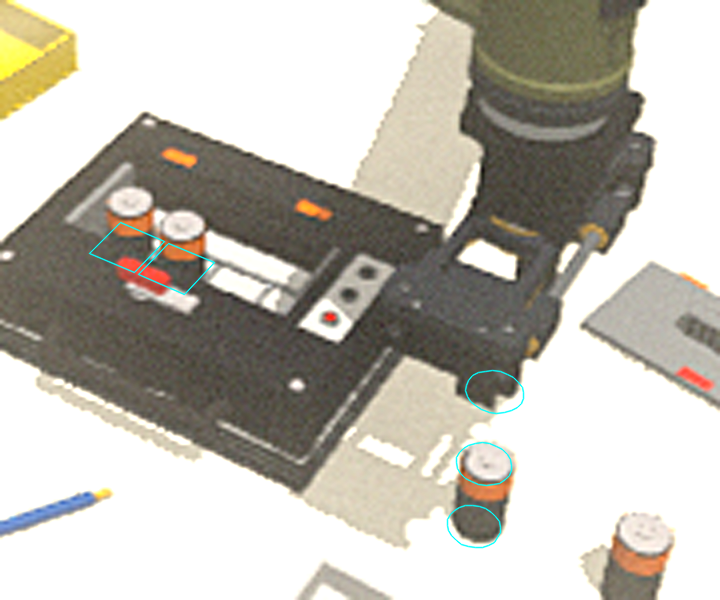

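drive_tool(angular=[[0,0,0],[0,0,0],[0,0,0],[0,0,0],[0,0,0],[0,0,0],[0,0,0],[0,0,0],[0,0,0],[0,0,0],[0,0,0],[0,0,0],[0,0,0],[0,0,0],[0,0,0],[0,0,0],[0,0,0],[0,0,0]], delta_pos=[[0.04,0,3],[0,0,3],[0,0,2.6],[0,0,1.1],[0,0,0],[0,0,0],[0,0,0],[0,0,0],[0,0,0],[0,0,0],[0,0,0],[0,0,-1],[0,0,-3],[0,0,-4],[0,0,-4],[0,0,0],[0,0,0],[0,0,0]], gripper=[5.5,5.5,5.5,5.5,5.5,2.5,2.5,2.5,2.5,2.5,2.5,2.5,2.5,2.5,2.5,2.5,2.5,2.5])

```text
time_s: 26.7
tool_pos: [0.6085, 0.2494, 0.158]
tool_rot: [-179.9, 0.0, 91.2]
force: [-0.0, 0.1, -2.1]
grip_width: 0.032
grasp_force: 24.9
```

Run:
```python
from go import *
chain([(547.1,26.3,160),(547.1,26.3,120),(547.1,26.3,56)])
```

```text
pos [608.5 249.4 158. ] rot [-1.7986e+02  5.0000e-02  9.1210e+01] grip 0.032 t 26.7
[547.1  26.3 160. ] tool cm [-22.18  -6.61  -0.16] | 23.1
[547.1  26.3 120. ] tool cm [0.   0.01 4.  ] | 4.0
[547.1  26.3  56. ] tool cm [0.01 0.02 6.4 ] | 6.4
```

drive_tool(angular=[[0,0,0],[0,0,0],[0,0,0],[0,0,0],[0,0,0],[0,0,0],[0,0,0],[0,0,0],[0,0,0],[0,0,0]], delta_pos=[[-3.7,-1.1,0],[-3.7,-1.1,0],[-3.7,-1.1,0],[-3.7,-1.1,0],[-3.7,-1.1,0],[-3.7,-1.1,0],[0,0,2],[0,0,1.8],[0,0,0],[0,0,0]], gripper=[2.5,2.5,2.5,2.5,2.5,2.5,2.5,2.5,2.5,2.5])

```text
time_s: 27.7
tool_pos: [0.5474, 0.0262, 0.1207]
tool_rot: [-179.9, 0.1, 91.2]
force: [-0.1, 0.4, -0.5]
grip_width: 0.0322
grasp_force: 24.9
```

drive_tool(angular=[[0,0,0],[0,0,0],[0,0,0],[0,0,0],[0,0,0],[0,0,0],[0,0,0],[0,0,0],[0,0,0]], delta_pos=[[0,0,2],[0,0,1.5],[0,0,0.8],[0,0,0.6],[0,0,0.6],[0,0,0.5],[0,0,0.35],[0,0,0.1],[0,0,0]], gripper=[2.5,2.5,2.5,2.5,2.5,2.5,2.5,2.5,2.5])

```text
time_s: 28.6
tool_pos: [0.5484, 0.0262, 0.0573]
tool_rot: [180.0, -0.0, 91.2]
force: [0.1, -0.2, -1.2]
grip_width: 0.032
grasp_force: 24.9
```

drive_tool(angular=[[0,0,0],[0,0,0],[0,0,0],[0,0,0],[0,0,0],[0,0,0],[0,0,0],[0,0,0],[0,0,0],[0,0,0],[0,0,0],[0,0,0],[0,0,0],[0,0,0],[0,0,0],[0,0,0],[0,0,0],[0,0,0],[0,0,0]], delta_pos=[[0,0,0],[0,0,0],[0,0,0],[0,0,0],[0,0,-1],[0,0,-3],[0,0,-4],[0,0,-4],[4.56,0.98,0],[4.56,0.98,0],[4.56,0.98,0],[4.56,0.98,0],[4.56,0.98,0],[4.56,0.98,0],[4.56,0.98,0],[0,0,0],[0,0,4],[0,0,0],[0,0,0]], gripper=[5,5,5,5,5,5,5,5,5.5,5.5,5.5,5.5,5.5,5.5,5.5,5.5,5.5,5.5,5.5])

```text
time_s: 30.5
tool_pos: [0.6097, 0.3463, 0.1373]
tool_rot: [-179.9, 0.1, 91.2]
force: [0.9, -0.7, 0.6]
grip_width: 0.0551
grasp_force: 0.0
```

drive_tool(angular=[[0,0,0],[0,0,0],[0,0,0],[0,0,0],[0,0,0],[0,0,0],[0,0,0],[0,0,0],[0,0,0],[0,0,0],[0,0,0],[0,0,0],[0,0,0],[0,0,0],[0,0,0],[0,0,0],[0,0,0],[0,0,0]], delta_pos=[[0.04,0,3],[0,0,3],[0,0,2.6],[0,0,1.15],[0,0,0],[0,0,0],[0,0,0],[0,0,0],[0,0,0],[0,0,0],[0,0,0],[0,0,-1],[0,0,-3],[0,0,-4],[0,0,-4],[0,0,0],[0,0,0],[0,0,0]], gripper=[5.5,5.5,5.5,5.5,5.5,2.5,2.5,2.5,2.5,2.5,2.5,2.5,2.5,2.5,2.5,2.5,2.5,2.5])

```text
time_s: 32.3
tool_pos: [0.6091, 0.3469, 0.158]
tool_rot: [-179.9, 0.1, 91.2]
force: [-0.2, 0.7, -2.3]
grip_width: 0.0325
grasp_force: 24.8
```

Run:
```python
from go import *
chain([(546.2,68.3,160),(546.2,68.3,120),(546.2,68.3,56)])
```

```text
pos [609.1 346.9 158. ] rot [-1.7987e+02  6.0000e-02  9.1200e+01] grip 0.0325 t 32.3
[546.2  68.3 160. ] tool cm [-27.72  -6.88  -0.15] | 28.6
[546.2  68.3 120. ] tool cm [0.   0.01 4.  ] | 4.0
[546.2  68.3  56. ] tool cm [0.01 0.01 6.4 ] | 6.4
```

drive_tool(angular=[[0,0,0],[0,0,0],[0,0,0],[0,0,0],[0,0,0],[0,0,0],[0,0,0],[0,0,0],[0,0,0],[0,0,0],[0,0,0]], delta_pos=[[-3.96,-0.98,0],[-3.96,-0.98,0],[-3.96,-0.98,0],[-3.96,-0.98,0],[-3.96,-0.98,0],[-3.96,-0.98,0],[-3.96,-0.98,0],[0,0,2],[0,0,1.8],[0,0,0],[0,0,0]], gripper=[2.5,2.5,2.5,2.5,2.5,2.5,2.5,2.5,2.5,2.5,2.5])

```text
time_s: 33.4
tool_pos: [0.5466, 0.0685, 0.1208]
tool_rot: [-179.9, 0.1, 91.2]
force: [-0.4, -0.5, -1.0]
grip_width: 0.032
grasp_force: 24.8
```

drive_tool(angular=[[0,0,0],[0,0,0],[0,0,0],[0,0,0],[0,0,0],[0,0,0],[0,0,0],[0,0,0],[0,0,0]], delta_pos=[[0,0,2],[0,0,1.5],[0,0,0.8],[0,0,0.6],[0,0,0.6],[0,0,0.5],[0,0,0.35],[0,0,0.1],[0,0,0]], gripper=[2.5,2.5,2.5,2.5,2.5,2.5,2.5,2.5,2.5])

```text
time_s: 34.3
tool_pos: [0.5476, 0.0686, 0.0574]
tool_rot: [180.0, -0.0, 91.2]
force: [-0.1, -1.2, -0.4]
grip_width: 0.0321
grasp_force: 24.8
```

drive_tool(angular=[[0,0,0],[0,0,0],[0,0,0],[0,0,0],[0,0,0],[0,0,0],[0,0,0],[0,0,0],[0,0,0],[0,0,0]], delta_pos=[[0,0,0],[0,0,0],[0,0,0],[0,0,0],[0,0,-1],[0,0,-3],[0,0,-4],[0,0,-4],[0,0,0],[0,0,0]], gripper=[5,5,5,5,5,5,5,5,4,4])

```text
time_s: 35.3
tool_pos: [0.5482, 0.0688, 0.1785]
tool_rot: [179.9, -0.1, 91.2]
force: [-0.5, -0.1, -0.9]
grip_width: 0.0428
grasp_force: 0.0
```

```bash
cat > cov.py <<'E'
from ov import *
def tabs(p,zs=.0042,lo=True):
    q=cv2.resize(p['pixels'],None,fx=4,fy=4,interpolation=2);h=cv2.cvtColor(q,cv2.COLOR_RGB2HSV).astype(int)
    m=((h[...,0]>=5)&(h[...,0]<=18)&(h[...,1]>140)&(h[...,2]>60)).astype(np.uint8)
    n,l,st,c=cv2.connectedComponentsWithStats(m);W=[]
    for i in range(1,n):
        u=(c[i]+.5)/4-.5
        if 10<st[i,4]/16<30: 
            X=w(p,u,zs)*1e3
            if 250<X[0]<480 and 200<X[1]<480: W.append(X)
    return W
def cover(p):
    W=sorted(tabs(p),key=lambda X:-X[1]);print(len(W),np.round(W,1))
    L,Rr=W[0],W[-1];d=L-Rr;yaw=np.degrees(np.arctan2(-d[0],d[1]));m=(L+Rr)/2
    return m[0]+49.5*np.cos(np.radians(yaw)),m[1]+49.5*np.sin(np.radians(yaw)),yaw,np.linalg.norm(d[:2])
E
python3 - <<'E'
from cov import *
from go import chain
a=shot('top');c=cover(a);print(c)
b=shot('scene')
h=cv2.cvtColor(a['pixels'],cv2.COLOR_RGB2HSV)
C=T(*c[:3]);cp=[[C(X) for X in q] for q in (rect(-44.5,44.5,-86.75,86.75,10),rect(-7,7,-32,32,32),rect(-54.5,-44.5,44,66,4.2),rect(-54.5,-44.5,-66,-44,4.2))]
overlay(a,'v13.png',cp+[circ(*T(*SP)((0,y,76))) for y in (21,63)],6,(125,255,185,285))
g=C((0,0,25.5))*1e3;chain([(g[0],g[1],170),tuple(g)])
E
```

```text
2 [[351.4 389.7   4.2]
 [330.5 281.3   4.2]]
(np.float64(389.53283701856066), np.float64(326.0627627300157), np.float64(-10.93419211609946), np.float64(110.40829314672177))
pos [546.7  68.7 176.4] rot [-179.93   -0.     91.21] grip 0.0411 t 35.4
[389.5 326.1 170. ] tool cm [ 26.06 -15.17   0.66] | 30.2
[389.5 326.1  25.5] tool cm [-0.    0.02 14.45] | 14.4
```

View pics/v13.png

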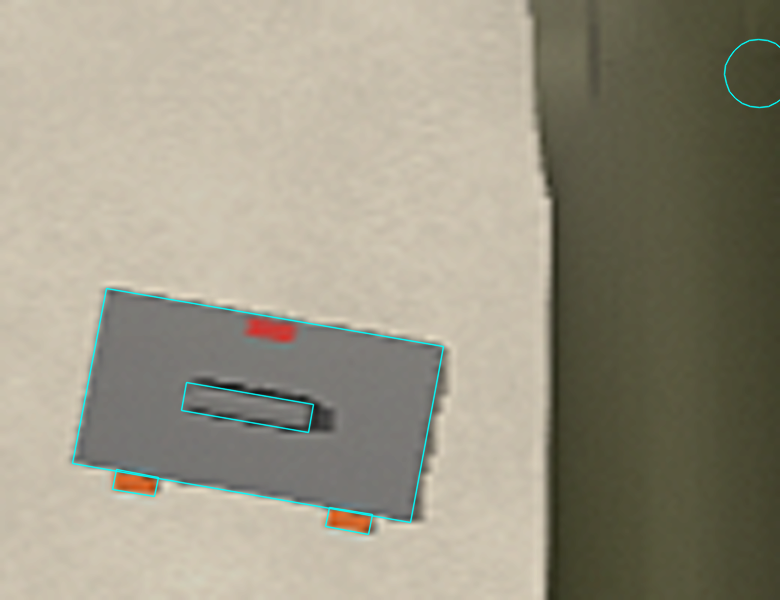

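drive_tool(angular=[[0,0,0],[0,0,0],[0,0,0],[0,0,0],[0,0,0],[0,0,0],[0,0,0],[0,0,0.106],[0,0,0.106],[0,0,0],[0,0,0],[0,0,0],[0,0,0],[0,0,0]], delta_pos=[[3.72,-2.17,0],[3.72,-2.17,0],[3.72,-2.17,0],[3.72,-2.17,0],[3.72,-2.17,0],[3.72,-2.17,0],[3.72,-2.17,0],[0,0,0],[0,0,0],[0,0,4],[0,0,4],[0,0,3],[0,0,0],[0,0,0]], gripper=[4,4,4,4,4,4,4,4,4,4,4,4,4,4])

```text
time_s: 36.8
tool_pos: [0.3898, 0.3249, 0.0667]
tool_rot: [-180.0, 0.1, 79.0]
force: [0.5, 0.0, 0.3]
grip_width: 0.0398
grasp_force: 0.0
```

Run:
```python
from cov import *
from go import chain
chain([(389.5,326.1,25.5)])
p=shot('top');c=cover(p);print(c)
```

```text
pos [389.8 324.9  66.7] rot [-1.7999e+02  1.4000e-01  7.9020e+01] grip 0.0398 t 36.8
[389.5 326.1  25.5] tool cm [ 0.12 -0.05  4.11] | 4.1
1 [[330.6 281.5   4.2]]
(np.float64(380.1424782691941), np.float64(281.5481190174047), np.float64(-0.0), np.float64(0.0))
```

drive_tool(angular=[[0,0,0],[0,0,0],[0,0,0],[0,0,0],[0,0,0],[0,0,0],[0,0,0],[0,0,0],[0,0,0],[0,0,0],[0,0,0],[0,0,0]], delta_pos=[[0.12,0,2],[0,0,1.3],[0,0,0.8],[0,0,0],[0,0,0],[0,0,0],[0,0,0],[0,0,0],[0,0,0],[0,0,0],[0,0,0],[0,0,0]], gripper=[4,4,4,4,0.7,0.7,0.7,0.7,0.7,0.7,0.7,0.7], squeeze=45)

```text
time_s: 38.05
tool_pos: [0.3903, 0.3269, 0.0261]
tool_rot: [180.0, -0.0, 79.1]
force: [0.3, 1.0, -0.0]
grip_width: 0.0072
grasp_force: 0.0
```

Run:
```python
from cov import *
b=shot('scene');a=shot('top')
for n,p in(('s',b),('t',a)):
    print(n,[(np.round(d['centre'],1),round(d['p'],2)) for d in models.search_frame(p,'cover')[:3]],[np.round(x,1) for x in tabs(p)])
x=cv2.resize(a['pixels'][185:305,120:240],(480,480),interpolation=2);y=cv2.resize(b['pixels'][170:270,330:410],(384,480),interpolation=2)
cv2.imwrite('pics/v14.png',cv2.convertScaleAbs(cv2.resize(np.hstack([x,y]),(800,444)),alpha=1.5)[:,:,::-1])
```

```text
s [(array([388.4, 233.9]), 0.91), (array([257.1, 216.7]), 0.69)] []
t [(array([184.3, 257.3]), 0.74), (array([267.2, 187.9]), 0.24)] [array([330.7, 281.6,   4.2])]
```

View pics/v14.png

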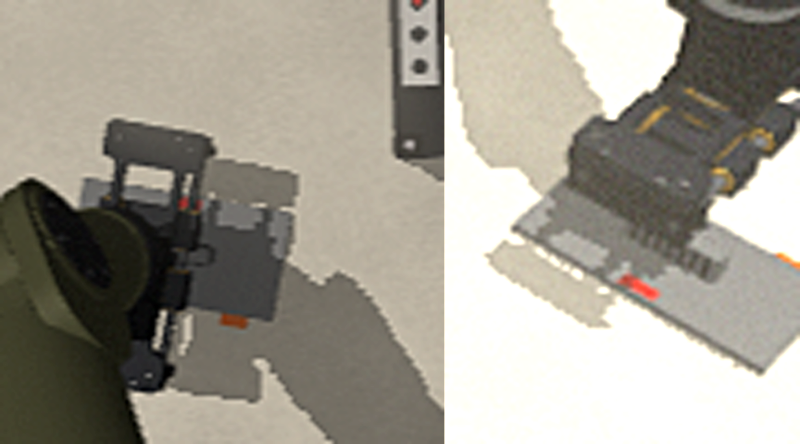

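Run:
```python
from cov import *
b=shot('scene');a=shot('top');C=T(389.5,326.1,-10.93)
for X in((0,32,32),(0,-32,32),(7,32,32),(7,32,10),(44.5,86.75,10),(44.5,-86.75,10),(44.5,0,10)): print(X,proj(b,C(X)).round(1),proj(a,C(X)).round(1))
t=telemetry.get_obs();print(t['tool_pos'],t['grip_width'],t['grasp_force'],proj(b,t['tool_pos']).round(1),proj(a,t['tool_pos']).round(1))
for n in('cover','cover_grip'):
  for p,q in((b,'s'),(a,'t')):
    for d in models.cut_out(p,n)[:2]:
        m=d['pixels'];ys,xs=np.where(m);print(n,q,d['p'],xs.min(),xs.max(),ys.min(),ys.max(),m.sum())
# ridge in scene: darkness pattern print
g=b['pixels'][212:240,362:402].mean(2).astype(int)
print('cols 362..');
for i in range(0,28): print(212+i,' '.join('%3d'%v for v in g[i]))
```

```text
(0, 32, 32) [391.8 227.7] [155.2 250.6]
(0, -32, 32) [370.8 216.1] [176.3 254.3]
(7, 32, 32) [390.4 229.1] [155.6 248.2]
(7, 32, 10) [388.6 234.8] [157.6 247.9]
(44.5, 86.75, 10) [400.3 253.3] [142.3 232.5]
(44.5, -86.75, 10) [343.6 220.2] [198.4 242.3]
(44.5, 0, 10) [370.7 236.1] [170.3 237.4]
[0.39026944 0.32694066 0.02607436] 0.007206477805331568 0.0 [380.9 223.6] [165.9 252.1]
cover s 0.84 346 416 212 253 1257
cover t 0.8 142 198 233 273 815
cover_grip s 0.58 346 417 212 253 1308
cover_grip s 0.51 168 219 134 170 1047
cover_grip t 0.89 142 198 232 273 836
cols 362..
212  60  58  55  52  54  58  56  52  56  52  54  56  58  59  53  57  56  62  66  64  63  65  54  59  66  62  59  62  89  84  70  66  66  51  77 121 162 192 186 186
213  54  56  56  61  55  57  49  54  59  49  58  55  53  59  58  59  54  56  53  70  67  64  63  61  60  55  54  72  89  66  69  57  36  88 167 201 191 189 183 185
214  60  51  56  56  57  54  59  56  58  52  47  56  54  55  51  54  62  61  52  53  56  61  66  63  59  55  62  83 101 142 145 120 100 159 199 190 187 187 184 182
215  85  76  62  58  56  52  49
[... 3368 characters left out ...]
 114 109 114 116 114 115 113 112 112 116 113
236 130 128 128 127 126 128 136 136 104  82  83  98 108  98  93 102 111 116 115 115 114 115 113 116 114 115 114 116 116 116 116 113 112 113 112 113 115 113 114 118
237 129 125 126 126 126 125 153 179 135 129  94  75  88 111 106 112 118 111 118 115 115 114 114 114 117 116 111 116 108 116 114 114 110 117 117 115 112 114 116 116
238 132 131 130 124 130 134 153 187 187 179 135 120  81  78  91 108 115 119 113 113 117 114 113 115 113 113 112 114 113 113 112 115 115 115 114 115 113 114 112 115
239 131 132 129 129 149 188 185 184 180 188 192 177 132 120  85  79  97 114 121 116 117 111 115 112 114 118 115 112 117 113 115 118 115 113 113 117 112 114 113 113
```

Run:
```python
from cov import *
b=shot('scene');a=shot('top')
x=cv2.resize(a['pixels'][215:285,140:205],(520,560),interpolation=2);y=cv2.resize(b['pixels'][195:255,345:375+15],None,fx=9.33,fy=9.33,interpolation=2)[:560]
o=np.hstack([x[:, 120:500],y])
o=cv2.convertScaleAbs(o,alpha=2.0)
print(o.shape);cv2.imwrite('pics/v15.png',o[:,:,::-1])
```

```text
(560, 800, 3)
```

View pics/v15.png

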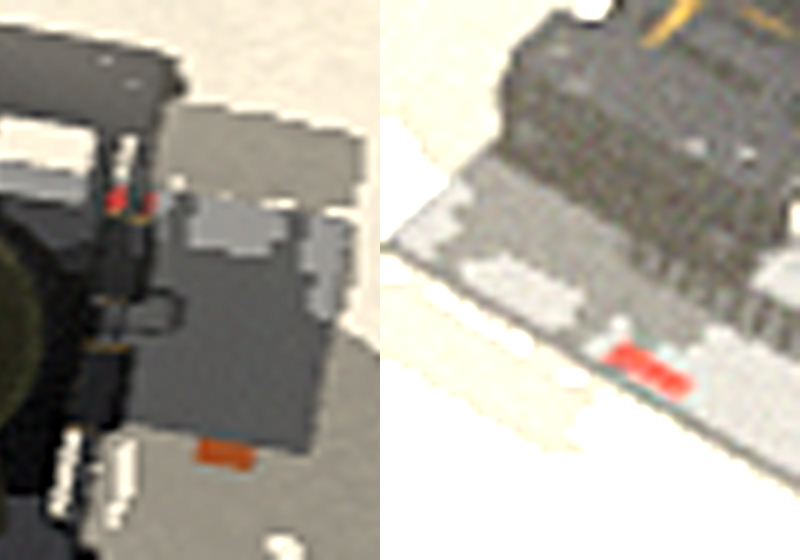

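drive_tool(angular=[[0,0,0],[0,0,0],[0,0,0],[0,0,0],[0,0,0]], delta_pos=[[0,0,0],[0,0,0],[0,0,-1],[0,0,-1],[0,0,0]], gripper=[0,0,0,0,0])

```text
time_s: 39.15
tool_pos: [0.3914, 0.328, 0.048]
tool_rot: [179.9, -0.2, 79.1]
force: [-0.7, -0.1, -0.3]
grip_width: 0.0006
grasp_force: 0.0
```

Run:
```python
from cov import *
a=shot('top');print([x.round(1) for x in tabs(a)]);s=telemetry.get_obs();print(s['force'],s['tool_pos'],s['grip_width'],s['grasp_force'])
```

```text
[array([330.7, 281.6,   4.2])]
[-0.34088149  0.97695489 -0.00471033] [0.3909426  0.32777317 0.0473255 ] 0.00047020570171170097 0.0
```

drive_tool(angular=[[0,0,0],[0,0,0],[0,0,0],[0,0,0],[0,0,0],[0,0,0]], delta_pos=[[0,0,0],[0,0,0.1],[0,0,0.1],[0,0,0.1],[0,0,0.1],[0,0,0]], gripper=[0,0,0,0,0,0])

```text
time_s: 39.8
tool_pos: [0.3901, 0.3267, 0.0418]
tool_rot: [-180.0, 0.0, 79.1]
force: [0.1, 0.2, -0.5]
grip_width: 0.0004
grasp_force: 0.0
```

Run:
```python
from h import *
b=shot('scene')
for z in(179,172,165,158): print(z,[ (proj(b,np.array([x,y,z])/1e3)-[1.5,.3*0]+[3,.3]).round(1) for x,y in((576.6,-49),(576.6,-68),(561.6,-49))])
t=telemetry.get_obs()['tool_pos']*1000;print(t)
c,s=np.cos(np.radians(-11)),np.sin(np.radians(-11))
for z in(42,35,28,20): print(z,[(proj(b,np.array([t[0]+c*x-s*y,t[1]+s*x+c*y,z])/1e3)+[1.5,.3]).round(1) for x,y in((15,9.5),(15,-9.5),(0,9.5))])
g=b['pixels'][200:240,360:400].mean(2).astype(int)
for i in range(0,36): print(200+i,' '.join('%3d'%v for v in g[i]))
```

```text
179 [array([227. , 168.2]), array([221.1, 165.8]), array([230.4, 165.3])]
172 [array([227.1, 170.4]), array([221.2, 167.9]), array([230.6, 167.4])]
165 [array([227.3, 172.5]), array([221.4, 170.1]), array([230.7, 169.6])]
158 [array([227.4, 174.7]), array([221.5, 172.2]), array([230.8, 171.7])]
[390.22631748 326.82173152  41.89312161]
42 [array([383.8, 224.3]), array([377.5, 220.8]), array([386.7, 221.4])]
35 [array([383.2, 226.2]), array([376.9, 222.6]), array([386.1, 223.3])]
28 [array([382.7, 228. ]), array([376.4, 224.5]), array([385.6, 225.1])]
20 [array([382. , 230.1]), array([375.8, 226.6]), array([385. , 227.2])]
200  53  54  59  55  53  55  55  59  65  66  68  63  64  62  66  64  63  63  59  59  61  59  65  67  61  64  63  67  61  61  59  44  49  60  63  55  65  58  61  64
201  56  54  57  56  59  55  55  56  51  60  66  70  68  65  68  64  62  65  68  59  66  66  60  60  66  61  60  62  64  58  53  53  55  58  56  60  61  59  62  64
202  51  53  57  52  55  63  58  61  58  56  55  61  69  68  63  68  61  63  57  59  69  61  61  57  62  65  64  56  63  58  46  58  65  84  73
[... 4732 characters left out ...]
  72  79  82  92 112 116 114 114 115 114 111
232 131 132 130 110  83  79  92  77  83  84  82  89 108 117 116 114 118 118 114 114 114 116 113 117 119 121 108  75  60  79  80  88 104 116 114 115 109 115 116 116
233 129 130 133 131 129 109  77  78  79  82  99  95  93 102 113 118 114 114 115 113 116 114 113 116 116 114 117 117  99  86  86 106 120 113 114 119 115 116 111 112
234 130 127 129 130 157 184 106  83  78  81  96 101  94  92  95 102 114 118 114 115 116 114 113 114 112 114 116 117 120 119 117 116 116 119 115 110 111 112 112 115
235 130 130 127 130 127 129 131 133 118  90  82  99 114 102  99  90  93 104 114 116 114 117 117 111 116 118 115 114 114 113 117 114 119 114 113 115 116 119 114 118
```

drive_tool(angular=[[0,0,0],[0,0,0],[0,0,0],[0,0,0],[0,0,0],[0,0,0],[0,0,0],[0,0,0],[0,0,0],[0,0,0],[0,0,0],[0,0,0],[0,0,0]], delta_pos=[[0,0,0],[0,0,0],[0,0,0],[0,0,0],[0,0,0],[0,0,0],[0,0,0],[0,0,0],[0,0,0.8],[0,0,0.8],[0,0,0.5],[0,0,0.3],[0,0,0]], gripper=[4,4,4,4,4,4,4,4,4,4,4,4,4])

```text
time_s: 41.15
tool_pos: [0.39, 0.3264, 0.0174]
tool_rot: [-180.0, 0.1, 79.0]
force: [0.1, 0.0, -0.5]
grip_width: 0.0402
grasp_force: 0.0
```

drive_tool(angular=[[0,0,0],[0,0,0],[0,0,0],[0,0,0]], delta_pos=[[0,0,0.3],[0,0,0.3],[0,0,0.3],[0,0,0]], gripper=[4,4,4,4])

```text
time_s: 41.55
tool_pos: [0.39, 0.3267, 0.0087]
tool_rot: [-180.0, 0.0, 79.1]
force: [-0.7, -0.4, -0.0]
grip_width: 0.0401
grasp_force: 0.0
```

drive_tool(angular=[[0,0,0],[0,0,0],[0,0,0],[0,0,0],[0,0,0],[0,0,0],[0,0,0],[0,0,0],[0,0,0]], delta_pos=[[0,0,0.2],[0,0,0.2],[0,0,0],[0,0,0],[0,0,0],[0,0,0],[0,0,0],[0,0,0],[0,0,0]], gripper=[4,4,4,0.9,0.9,0.9,0.9,0.9,0.9])

```text
time_s: 42.45
tool_pos: [0.39, 0.3271, 0.0051]
tool_rot: [-180.0, -0.0, 79.1]
force: [-1.1, -1.0, 1.4]
grip_width: 0.0133
grasp_force: 45.0
```

drive_tool(angular=[[0,0,0],[0,0,0],[0,0,0],[0,0,0],[0,0,0],[0,0,0],[0,0,-0.053],[0,0,-0.053],[0,0,-0.053],[0,0,-0.053],[0,0,0],[0,0,0]], delta_pos=[[0,0,-0.5],[0,0,-1.5],[0,0,-3],[0,0,-4],[0,0,-4],[0,0,-2],[0,0,0],[0,0,0],[0,0,0],[0,0,0],[0,0,0],[0,0,0]], gripper=[0.9,0.9,0.9,0.9,0.9,0.9,0.9,0.9,0.9,0.9,0.9,0.9])

```text
time_s: 43.65
tool_pos: [0.3905, 0.3268, 0.1557]
tool_rot: [180.0, -0.0, 91.1]
force: [0.2, 0.6, -1.5]
grip_width: 0.0136
grasp_force: 45.0
```

Run:
```python
from cov import *
from go import chain
g=T(*SP)((8,.9,155))*1e3
chain([tuple(g)])
a=shot('top');t=telemetry.get_obs()['tool_pos']*1000
print([x.round(1) for x in tabs(a,(t[2]-.8)/1e3)])
C=T(t[0],t[1],1.2);print([ (C((-49.5,y-.9,t[2]-.8))*1e3).round(1) for y in (55,-55)])
```

```text
pos [390.5 326.8 155.7] rot [ 1.7997e+02 -4.0000e-02  9.1110e+01] grip 0.0136 t 43.6
[555.5   6.4 155. ] tool cm [-32.36  15.87   0.05] | 36.0
[array([344.6, 269.6, 154.8])]
[array([339.9, 379.9, 154.8]), array([342.2, 269.9, 154.8])]
```

drive_tool(angular=[[0,0,0],[0,0,0],[0,0,0],[0,0,0],[0,0,0],[0,0,0],[0,0,0],[0,0,0],[0,0,0],[0,0,0],[0,0,0],[0,0,0]], delta_pos=[[-1.8,0.88,0],[-3.6,1.76,0],[-3.6,1.76,0],[-3.6,1.76,0],[-3.6,1.76,0],[-3.6,1.76,0],[-3.6,1.76,0],[-3.6,1.76,0],[-3.6,1.76,0],[-1.8,0.91,0],[0,0,0],[0,0,0]], gripper=[0.9,0.9,0.9,0.9,0.9,0.9,0.9,0.9,0.9,0.9,0.9,0.9])

```text
time_s: 44.9
tool_pos: [0.5556, 0.0063, 0.155]
tool_rot: [-180.0, -0.0, 91.1]
force: [-0.7, 1.4, -2.2]
grip_width: 0.0135
grasp_force: 45.0
```

drive_tool(angular=[[-0.0349,0,0],[-0.0698,0,0],[-0.0698,0,0],[-0.0698,0,0],[-0.0698,0,0],[-0.0349,0,0],[0,0,0],[0,0,0]], delta_pos=[[0,0,0],[0,0,0],[0,0,0],[0,0,0],[0,0,0],[0,0,0],[0,0,0],[0,0,0]], gripper=[0.9,0.9,0.9,0.9,0.9,0.9,0.9,0.9])

```text
time_s: 45.7
tool_pos: [0.5555, 0.0076, 0.1553]
tool_rot: [160.0, -0.1, 91.3]
force: [0.2, 0.1, -1.4]
grip_width: 0.0135
grasp_force: 45.0
```

```bash
cat > th.py <<'E'
from cov import *
def sp():
    s=telemetry.get_obs();t=s['tool_pos']*1e3;M=R.from_euler('xyz',s['tool_rot'],degrees=True).as_matrix()
    c,q=np.cos(np.radians(SP[2])),np.sin(np.radians(SP[2]));d=t[:2]-SP[:2]
    Rs=np.array([[c,-q,0],[q,c,0],[0,0,1.]])
    # cover axes from tool: x=tool y, y=tool x, z=-tool z
    Cv=Rs.T@np.column_stack([M[:,1],M[:,0],-M[:,2]])
    o=np.array([c*d[0]+q*d[1],-q*d[0]+c*d[1],t[2]])
    th=np.degrees(np.arctan2(Cv[2,0],Cv[0,0]));yaw=np.degrees(np.arctan2(Cv[1,0],Cv[0,0]))
    print('speaker xyz',o.round(1),'tilt',th.round(2),'yaw',yaw.round(2),'F',s['force'].round(1),'g',s['grip_width'].round(4),s['grasp_force'],'t',round(s['time_s'],1))
    return o,Cv,Rs,M
def to(o2,th):   # desired speaker-frame TCP; print tool-frame move in cm
    o,Cv,Rs,M=sp();print('move cm',(M.T@Rs@(np.array(o2)-o)/10).round(2))
E
python3 - <<'E'
from th import *
to((6,.9,94),20)
a=shot('top');b=shot('scene');s=telemetry.get_obs();t=s['tool_pos'];M=R.from_euler('xyz',s['tool_rot'],degrees=True).as_matrix();Cv=np.column_stack([M[:,1],M[:,0],-M[:,2]])
q=cv2.resize(a['pixels'],None,fx=4,fy=4,interpolation=2);h=cv2.cvtColor(q,cv2.COLOR_RGB2HSV).astype(int)
m=((h[...,0]>=5)&(h[...,0]<=18)&(h[...,1]>140)&(h[...,2]>60)).astype(np.uint8);n,l,st,c=cv2.connectedComponentsWithStats(m)
print([(((c[i]+.5)/4-.5).round(1),st[i,4]/16) for i in range(1,n) if st[i,4]>80 and 900<c[i][0]<1250 and 600<c[i][1]<1000])
for X in((-49.5,54.1,-.8),(-49.5,-55.9,-.8),(-53,-14,85)): print(proj(a,t+Cv@(np.array(X)/1e3)).round(1))
S=T(*SP);print('stripes',[proj(a,S((-54,y,85))).round(1) for y in(55,-55)])
E
```

```text
Traceback (most recent call last):
  File "th.py", line 13, in to
    o,Cv,Rs,M=sp();print('move cm',(M.T@Rs@(np.array(o2)-o)/10).round(2))
              ~~^^
  File "th.py", line 10, in sp
    print('speaker xyz',o.round(1),'tilt',th.round(2),'yaw',yaw.round(2),'F',s['force'].round(1),'g',s['grip_width'].round(4),s['grasp_force'],'t',round(s['time_s'],1))
                                                                                                     ^^^^^^^^^^^^^^^^^^^^^
AttributeError: 'float' object has no attribute 'round'
```

```bash
sed -i "s/s\['grip_width'\].round(4)/round(s['grip_width'],4)/" th.py
cat > tc.py <<'E'
from th import *
a=shot('top');s=telemetry.get_obs();t=s['tool_pos'];M=R.from_euler('xyz',s['tool_rot'],degrees=True).as_matrix();Cv=np.column_stack([M[:,1],M[:,0],-M[:,2]])
q=cv2.resize(a['pixels'],None,fx=4,fy=4,interpolation=2);h=cv2.cvtColor(q,cv2.COLOR_RGB2HSV).astype(int)
m=((h[...,0]>=5)&(h[...,0]<=18)&(h[...,1]>140)&(h[...,2]>60)).astype(np.uint8);n,l,st,c=cv2.connectedComponentsWithStats(m)
print([(((c[i]+.5)/4-.5).round(1),st[i,4]/16) for i in range(1,n) if st[i,4]>80 and 900<c[i][0]<1250 and 600<c[i][1]<1000])
print('tabs pred',[proj(a,t+Cv@(np.array(X)/1e3)).round(1) for X in((-49.5,54.1,-.8),(-49.5,-55.9,-.8))])
S=T(*SP);print('stripes',[proj(a,S((-54,y,85))).round(1) for y in(55,-55)])
E
python3 - <<'E'
from th import *
to((6,.9,94),20)
import tc
E
```

```text
speaker xyz [  8.    2.1 155.3] tilt 19.97 yaw 0.06 F [ 0.2  0.1 -1.4] g 0.0135 44.99945640563965 t 45.7
move cm [-0.13 -2.28  5.69]
[(array([294.5, 206.4]), np.float64(11.9375)), (array([253.2, 208.3]), np.float64(18.9375)), (array([295.2, 213. ]), np.float64(10.6875)), (array([254.2, 214.8]), np.float64(27.125))]
tabs pred [array([253.4, 208.7]), array([293.6, 207. ])]
stripes [array([254.4, 215.3]), array([292.9, 213.6])]
```

drive_tool(angular=[[0,0,0],[0,0,0],[0,0,0],[0,0,0],[0,0,0],[0,0,0],[0,0,0],[0,0,0],[0,0,0]], delta_pos=[[-0.13,-0.4,1],[0,-0.4,1],[0,-0.4,1],[0,-0.4,1],[0,-0.3,0.75],[0,-0.25,0.63],[0,-0.13,0.31],[0,0,0],[0,0,0]], gripper=[0.9,0.9,0.9,0.9,0.9,0.9,0.9,0.9,0.9])

```text
time_s: 46.65
tool_pos: [0.5543, 0.0049, 0.0944]
tool_rot: [160.0, 0.0, 91.2]
force: [-3.5, -0.9, 4.6]
grip_width: 0.0133
grasp_force: 45.1
```

Run:
```python
from th import *
to((-1.5,.9,94),20)
import tc
```

```text
speaker xyz [ 6.8 -0.5 94.4] tilt 20.02 yaw -0.0 F [-3.5 -0.9  4.6] g 0.0133 45.05977749824524 t 46.6
move cm [ 0.14 -0.79 -0.25]
[(array([294., 208.]), np.float64(13.1875)), (array([254.8, 209.7]), np.float64(18.3125)), (array([294.8, 213. ]), np.float64(15.25)), (array([254.6, 214.7]), np.float64(30.8125))]
tabs pred [array([254.8, 210.3]), array([293. , 208.7])]
stripes [array([254.4, 215.3]), array([292.9, 213.6])]
```

drive_tool(angular=[[0,0,0],[0,0,0],[0,0,0],[0,0,0],[0,0,0],[0,0,0],[0,0,0],[0,0,0]], delta_pos=[[0,0.05,-0.13],[0.1,0,0],[0,0,0],[0,-0.2,-0.07],[0,-0.2,-0.07],[0,-0.19,-0.07],[0,0,0],[0,0,0]], gripper=[0.9,0.9,0.9,0.9,0.9,0.9,0.9,0.9])

```text
time_s: 47.5
tool_pos: [0.5475, 0.0059, 0.0952]
tool_rot: [160.0, -0.0, 91.2]
force: [-0.3, -0.9, -2.1]
grip_width: 0.0139
grasp_force: 45.0
```

Run:
```python
from th import *
to((-1.5,.9,95.5),20)
import tc
```

```text
speaker xyz [ 0.   0.6 95.2] tilt 20.01 yaw -0.0 F [-0.3 -0.9 -2.1] g 0.0139 44.99444603919983 t 47.5
move cm [ 0.03 -0.13 -0.08]
[(array([293.8, 209.7]), np.float64(6.625)), (array([254.7, 213.8]), np.float64(47.125)), (array([294.3, 213. ]), np.float64(18.5625))]
tabs pred [array([254.5, 212.6]), array([292.7, 211. ])]
stripes [array([254.4, 215.3]), array([292.9, 213.6])]
```

Run:
```python
import numpy as np
th=np.radians(np.linspace(20,0,17));ox=np.interp(np.degrees(th),[0,5,10,15,20],[-.2,-.5,-.7,-1.0,-1.2]);oz=79.8+44.5*np.sin(th)
ox[0],oz[0]=-1.2,95.2
acc=np.zeros(2);
for i in range(16):
    d=np.array([ox[i+1]-ox[i],oz[i+1]-oz[i]]);c,s=np.cos(th[i]),np.sin(th[i])
    print(round((d[0]*c+d[1]*s)/10,3),round((d[0]*s-d[1]*c)/10,3))
```

```text
-0.033 0.105
-0.025 0.089
-0.023 0.09
-0.021 0.091
-0.017 0.093
-0.015 0.094
-0.013 0.094
-0.011 0.095
-0.012 0.095
-0.01 0.096
-0.008 0.096
-0.006 0.097
-0.001 0.097
0.001 0.097
0.003 0.097
0.005 0.097
```

drive_tool(angular=[[0,0,0],[0,0,0],[0,0,0]], delta_pos=[[0.02,-0.11,-0.04],[0,0,0],[0,0,0]], gripper=[0.9,0.9,0.9])

```text
time_s: 47.85
tool_pos: [0.5464, 0.0061, 0.0952]
tool_rot: [160.0, -0.0, 91.2]
force: [0.7, -0.8, -1.0]
grip_width: 0.0133
grasp_force: 45.0
```

drive_tool(angular=[[0.0218,0,0],[0.0218,0,0],[0.0218,0,0],[0.0218,0,0],[0,0,0],[0,0,0]], delta_pos=[[0,-0.033,0.105],[0,-0.025,0.09],[0,-0.023,0.09],[0,-0.021,0.09],[0,0,0],[0,0,0]], gripper=[0.9,0.9,0.9,0.9,0.9,0.9])

```text
time_s: 48.45
tool_pos: [0.5466, 0.0059, 0.0912]
tool_rot: [165.0, 0.0, 91.2]
force: [0.1, -0.2, -1.3]
grip_width: 0.0136
grasp_force: 45.0
```

Run:
```python
from th import *
to((-1,.9,91.3),15)
```

```text
speaker xyz [-0.9  0.6 91.2] tilt 15.01 yaw 0.01 F [ 0.1 -0.2 -1.3] g 0.0136 44.99466598033905 t 48.5
move cm [ 0.03 -0.01 -0.02]
```

Free of contact. Continue to 5°.

drive_tool(angular=[[0.0218,0,0],[0.0218,0,0],[0.0218,0,0],[0.0218,0,0],[0.0218,0,0],[0.0218,0,0],[0.0218,0,0],[0.0218,0,0],[0,0,0],[0,0,0]], delta_pos=[[0.02,-0.017,0.093],[0,-0.015,0.093],[0,-0.013,0.093],[0,-0.011,0.093],[0,-0.012,0.095],[0,-0.01,0.096],[0,-0.008,0.096],[0,-0.006,0.097],[0,0,0],[0,0,0]], gripper=[0.9,0.9,0.9,0.9,0.9,0.9,0.9,0.9,0.9,0.9])

```text
time_s: 49.45
tool_pos: [0.547, 0.006, 0.0836]
tool_rot: [175.0, 0.0, 91.2]
force: [-0.3, 0.2, -1.8]
grip_width: 0.0137
grasp_force: 45.0
```

Run:
```python
from th import *
to((-.5,.9,83.7),5)
```

```text
speaker xyz [-0.5  0.7 83.6] tilt 5.01 yaw -0.02 F [-0.3  0.2 -1.8] g 0.0137 44.994481801986694 t 49.5
move cm [ 0.02  0.   -0.01]
```

drive_tool(angular=[[0.0218,0,0],[0.0218,0,0],[0.0218,0,0],[0.0218,0,0],[0,0,0],[0,0,0]], delta_pos=[[0.02,0,0.096],[0,0,0.096],[0,0.003,0.097],[0,0.005,0.095],[0,0,0],[0,0,0]], gripper=[0.9,0.9,0.9,0.9,0.9,0.9])

```text
time_s: 50.05
tool_pos: [0.5462, 0.0068, 0.0801]
tool_rot: [-179.7, -0.1, 91.2]
force: [-7.9, 1.1, 7.9]
grip_width: 0.0138
grasp_force: 45.0
```

Run:
```python
from th import *
to((-.2,.9,80),0)
```

```text
speaker xyz [-1.2  1.5 80.1] tilt -0.25 yaw 0.01 F [-7.9  1.1  7.9] g 0.0138 45.02191185951233 t 50.0
move cm [-0.06  0.1   0.01]
```

drive_tool(angular=[[0,0,0],[0,0,0],[0,0,0],[0,0,0],[0,0,0]], delta_pos=[[0,-0.06,0],[0,-0.06,0],[0,0,0.03],[0,0,0],[0,0,0]], gripper=[0.9,0.9,0.9,0.9,0.9])

```text
time_s: 50.55
tool_pos: [0.5463, 0.0068, 0.0801]
tool_rot: [-180.0, -0.0, 91.2]
force: [-4.6, 2.0, 6.2]
grip_width: 0.0136
grasp_force: 45.0
```

Run:
```python
from th import *
to((-.2,.9,80),0)
print(telemetry.get_obs()['wrist_torque'])
```

```text
speaker xyz [-1.2  1.5 80.1] tilt -0.03 yaw 0.02 F [-4.6  2.   6.2] g 0.0136 45.00203490257263 t 50.5
move cm [-0.06  0.1   0.01]
[ 0.10843384  1.10429437 -0.01764222]
```

drive_tool(angular=[[0,0,0],[0,0,0],[0,0,0],[0,0,0],[0,0,0],[0,0,0],[0,0,0],[0,0,0],[0,0,0],[0,0,0],[0,0,0],[0,0,0],[0,0,0],[0,0,0]], delta_pos=[[0,0,0],[0,0,0],[0,0,0],[0,0,0],[0,0,0],[0,0,0],[0,0,0],[0,0,-1],[0,0,-2],[0,0,-4],[0,0,-4],[0,0,-2],[0,0,0],[0,0,0]], gripper=[2,3,3,3,3,3,3,3,3,3,3,3,3,3])

```text
time_s: 51.95
tool_pos: [0.5461, 0.0066, 0.2098]
tool_rot: [180.0, -0.1, 91.2]
force: [-0.4, -0.0, 0.3]
grip_width: 0.03
grasp_force: 0.0
```

drive_tool(angular=[[0,0,0],[0,0,0],[0,0,0],[0,0,0],[0,0,0],[0,0,0],[0,0,0]], delta_pos=[[4,0,0],[4,0,0],[4,0,0],[4,0,0],[4,0,0],[4,0,0],[0,0,0]], gripper=[3,3,3,3,3,3,3])

```text
time_s: 52.65
tool_pos: [0.5383, 0.2541, 0.2069]
tool_rot: [-179.8, 0.0, 91.8]
force: [-0.0, 0.3, -0.2]
grip_width: 0.03
grasp_force: 0.0
```

Run:
```python
from th import *
sp()
a=shot('top');b=shot('scene');S=T(*SP)
h=cv2.resize(a['pixels'],None,fx=4,fy=4,interpolation=2);h=cv2.cvtColor(h,cv2.COLOR_RGB2HSV).astype(int)
def reds(p):
    h=cv2.cvtColor(cv2.resize(p['pixels'],None,fx=4,fy=4,interpolation=2),cv2.COLOR_RGB2HSV).astype(int)
    m=(((h[...,0]>=174)|(h[...,0]<=4))&(h[...,1]>140)&(h[...,2]>60)).astype(np.uint8);n,l,st,c=cv2.connectedComponentsWithStats(m)
    return [(((c[i]+.5)/4-.5).round(1),st[i,4]/16) for i in range(1,n) if st[i,4]>60 and 800<c[i][0]<1300 and 560<c[i][1]<1000]
print('top',reds(a),'scene',reds(b))
print('red mark pred (cover x=-1.2):',[(proj(p,S((39-1.2,.6,85)))).round(1) for p in(a,b)],'fin',[(proj(p,S((74,0,104)))).round(1) for p in(a,b)])
for p,n in((a,'top'),(b,'scene')):
    for d in models.cut_out(p,'cover')[:2]:
        print(n,d['p'],d['centre'],d['pixels'].sum())
d=models.cut_out(a,'cover')[0];m=d['pixels'].astype(np.uint8)
ys,xs=np.where(m);W=np.array([w(a,(x,y),.085)[:2]*1e3 for x,y in zip(xs,ys)],np.float32);print(cv2.minAreaRect(W))
# row/col profiles in top image across cover
for x in (-20,20):
  print('y-prof x',x,[int(a['pixels'][int(round(v)),int(round(u))].mean()) for u,v in [proj(a,S((x,y,85))) for y in range(-100,101,4)]])
for y in (-60,50):
  print('x-prof y',y,[int(a['pixels'][int(round(v)),int(round(u))].mean()) for u,v in [proj(a,S((x,y,85))) for x in range(-60,61,3)]])
```

```text
speaker xyz [ -4.  249.  206.9] tilt -0.17 yaw 0.59 F [-0.   0.3 -0.2] g 0.03 0.0 t 52.6
top [(array([272.3, 169.1]), np.float64(41.4375)), (array([272., 182.]), np.float64(23.0))] scene [(array([243.3, 204.5]), np.float64(19.9375)), (array([235.5, 208.2]), np.float64(65.9375)), (array([282.1, 218.8]), np.float64(3.9375))]
red mark pred (cover x=-1.2): [array([272. , 182.5]), array([242.3, 204.9])] fin [array([271.8, 169.1]), array([234.2, 207.4])]
top 0.72 [274.6, 196.4] 1861
top 0.68 [269.9, 168.4] 100
scene 0.62 [254.6, 196.7] 1374
((549.427001953125, 4.2722930908203125), (89.93488311767578, 173.91473388671875), 0.2853967845439911)
y-prof x -20 [13, 11, 16, 44, 79, 77, 75, 76, 76, 77, 76, 76, 76, 76, 78, 77, 76, 76, 76, 77, 78, 78, 77, 78, 78, 78, 78, 79, 78, 78, 77, 78, 78, 79, 79, 79, 79, 79, 79, 78, 79, 79, 79, 80, 79, 80, 83, 46, 35, 38, 85]
y-prof x 20 [22, 22, 18, 55, 73, 76, 75, 76, 76, 76, 75, 76, 76, 76, 76, 76, 76, 77, 76, 77, 77, 78, 77, 78, 78, 77, 78, 78, 77, 79, 78, 78, 78, 78, 78, 79, 79, 79, 79, 80, 79, 79, 79, 80, 79, 80, 85, 58, 34, 38, 28]
x-prof y -60 [19, 33, 89, 83, 24, 42, 82, 77, 75, 76, 75, 77, 76, 76, 76, 76, 77, 76, 76, 76, 76, 77, 76, 75, 75, 75, 75, 76, 76, 76, 75, 75, 76, 77, 78, 73, 13, 18, 21, 22, 22]
x-prof y 50 [25, 92, 85, 86, 48, 69, 72, 81, 80, 79, 79, 78, 79, 80, 79, 79, 80, 79, 79, 80, 78, 79, 79, 79, 78, 79, 79, 79, 79, 80, 79, 79, 79, 79, 80, 85, 35, 25, 26, 27, 26]
```

Run:
```python
from go import *
chain([(621.5,6.3,207),(621.5,6.3,80)])
print(telemetry.get_obs()['qpos'].round(0))
```

```text
pos [541.1 244.3 209. ] rot [-1.7996e+02  6.0000e-02  9.1040e+01] grip 0.0298 t 52.9
[621.5   6.3 207. ] tool cm [-23.94   7.6    0.22] | 25.1
[621.5   6.3  80. ] tool cm [1.00e-02 1.00e-02 1.27e+01] | 12.7
[-75.  18.  58.  93. -15.  78. -13.]
```

drive_tool(angular=[[0,0,0],[0,0,0],[0,0,0],[0,0,0],[0,0,0],[0,0,0],[0,0,0],[0,0,0],[0,0,0],[0,0,0],[0,0,0]], delta_pos=[[-4,1.27,0],[-4,1.27,0],[-4,1.27,0],[-4,1.27,0],[-4,1.27,0],[-4,1.27,0],[0,0,3],[0,0,3],[0,0,2],[0,0,0],[0,0,0]], gripper=[3,3,3,3,3,3,3,3,3,3,3])

```text
time_s: 54.0
tool_pos: [0.6222, 0.0068, 0.1301]
tool_rot: [180.0, 0.0, 91.1]
force: [0.3, 0.3, 0.4]
grip_width: 0.0302
grasp_force: 0.0
```

Run:
```python
from th import *
to((74,-.8,80),0);print(telemetry.get_obs()['qpos'].round(0))
```

```text
speaker xyz [ 7.470e+01 -1.000e-01  1.301e+02] tilt 0.03 yaw -0.1 F [0.3 0.3 0.4] g 0.0302 0.0 t 54.0
move cm [-0.07 -0.08  5.01]
[-47.  27.  58.  95. -24.  71.  16.]
```

drive_tool(angular=[[0,0,0],[0,0,0],[0,0,0],[0,0,0],[0,0,0],[0,0,0],[0,0,0]], delta_pos=[[-0.05,-0.07,1.5],[0,0,1.5],[0,0,0.8],[0,0,0.5],[0,0,0.4],[0,0,0.2],[0,0,0]], gripper=[3,3,3,3,3,3,3])

```text
time_s: 54.7
tool_pos: [0.6217, 0.0075, 0.0805]
tool_rot: [180.0, 0.0, 91.2]
force: [1.1, -0.8, -0.5]
grip_width: 0.03
grasp_force: 0.0
```

drive_tool(angular=[[0,0,0],[0,0,0],[0,0,0],[0,0,0],[0,0,0],[0,0,0]], delta_pos=[[0,0,0],[0,0,0],[0,0,0],[0,0,0],[0,0,0],[0,0,0]], gripper=[0.7,0.7,0.7,0.7,0.7,0.7], squeeze=20)

```text
time_s: 55.3
tool_pos: [0.6189, 0.0074, 0.0805]
tool_rot: [-179.7, -0.1, 91.2]
force: [-7.5, -0.1, 5.6]
grip_width: 0.0121
grasp_force: 20.0
```

drive_tool(angular=[[0,0,0],[0,0,0],[0,0,-0.05],[0,0,-0.1],[0,0,-0.1],[0,0,-0.1],[0,0,-0.05],[0,0,0],[0,0,0]], delta_pos=[[0,-0.2,0],[0,0,0],[0,0,0],[0,0,0],[0,0,0],[0,0,0],[0,0,0],[0,0,0],[0,0,0]], gripper=[0.7,0.7,0.7,0.7,0.7,0.7,0.7,0.7,0.7])

```text
time_s: 56.2
tool_pos: [0.619, 0.0071, 0.0814]
tool_rot: [-180.0, -0.1, 114.1]
force: [-6.0, -0.2, 7.2]
grip_width: 0.0095
grasp_force: 34.2
```

Run:
```python
from th import *
sp();s=telemetry.get_obs();print(s['wrist_torque'],s['qpos'].round(0))
```

```text
speaker xyz [71.5  0.3 81.4] tilt -0.05 yaw 22.91 F [-6.  -0.2  7.2] g 0.0095 34.19341742992401 t 56.2
[-0.08243562  1.32918904  0.05807637] [-43.  27.  51.  98. -23.  66.  38.]
```

drive_tool(angular=[[0,0,0],[0,0,-0.1],[0,0,-0.1],[0,0,-0.1],[0,0,-0.1],[0,0,-0.1],[0,0,-0.1],[0,0,-0.1],[0,0,-0.1],[0,0,-0.1],[0,0,-0.1],[0,0,0],[0,0,0]], delta_pos=[[0.08,-0.18,-0.05],[0,0,0],[0,0,0],[0,0,0],[0,0,0],[0,0,0],[0,0,0],[0,0,0],[0,0,0],[0,0,0],[0,0,0],[0,0,0],[0,0,0]], gripper=[0.7,0.7,0.7,0.7,0.7,0.7,0.7,0.7,0.7,0.7,0.7,0.7,0.7])

```text
time_s: 57.5
tool_pos: [0.619, 0.0073, 0.0815]
tool_rot: [180.0, 0.2, 171.3]
force: [2.8, -0.4, -0.8]
grip_width: 0.0097
grasp_force: 33.6
```

Run:
```python
from th import *
sp();s=telemetry.get_obs();print(s['wrist_torque'],s['qpos'].round(0))
```

```text
speaker xyz [71.6  0.5 81.5] tilt 0.13 yaw 80.08 F [ 2.8 -0.4 -0.8] g 0.0097 33.57405424118042 t 57.5
[-0.06579729 -0.70999488  0.10584579] [-35.  23.  39.  98. -16.  64.  91.]
```

drive_tool(angular=[[0,0,-0.06],[0,0,-0.06],[0,0,-0.06],[0,0,-0.03],[0,0,0],[0,0,0]], delta_pos=[[0,0,0],[0,0,0],[0,0,0],[0,0,0],[0,0,0],[0,0,0]], gripper=[0.7,0.7,0.7,0.7,0.7,0.7])

```text
time_s: 58.1
tool_pos: [0.619, 0.0074, 0.0815]
tool_rot: [-180.0, 0.2, -176.7]
force: [5.5, -1.1, -0.6]
grip_width: 0.0097
grasp_force: 31.9
```

Run:
```python
from th import *
sp();s=telemetry.get_obs();print(s['wrist_torque'],s['qpos'].round(0))
```

```text
speaker xyz [71.5  0.6 81.5] tilt -179.93 yaw 92.1 F [ 5.5 -1.1 -0.6] g 0.0097 31.943509876728058 t 58.1
[ 0.00697766 -1.17999976 -0.37936272] [-33.  23.  37.  98. -15.  64. 102.]
```

drive_tool(angular=[[0,0,-0.02],[0,0,0],[0,0,0],[0,0,0],[0,0,0],[0,0,0],[0,0,0],[0,0,0],[0,0,0],[0,0,0],[0,0,0],[0,0,0],[0,0,0],[0,0,0]], delta_pos=[[0,0,0],[0,0,0],[0,0,0],[0,0,0],[0,0,0],[0,0,0],[0,0,0],[0,0,-1],[0,0,-2],[0,0,-4],[0,0,-4],[0,0,-4],[0,0,-4],[0,0,0]], gripper=[0.7,0.7,3,3,3,3,3,3,3,3,3,3,3,3])

```text
time_s: 59.5
tool_pos: [0.6206, 0.0067, 0.2784]
tool_rot: [180.0, 0.7, -175.4]
force: [0.2, -0.6, 0.2]
grip_width: 0.0296
grasp_force: 0.0
```

drive_tool(angular=[[0,0,0],[0,0,0],[0,0,0],[0,0,0],[0,0,0],[0,0,0],[0,0,0],[0,0,0]], delta_pos=[[0,4,0],[0,4,0],[0,4,0],[0,4,0],[0,4,0],[0,4,0],[0,0,0],[0,0,0]], gripper=[3,3,3,3,3,3,3,3])

```text
time_s: 60.3
tool_pos: [0.5978, 0.2478, 0.2706]
tool_rot: [-179.9, -0.0, -175.3]
force: [0.9, -0.4, 0.2]
grip_width: 0.03
grasp_force: 0.0
```

Run:
```python
from th import *
sp();S=T(*SP);a=shot('top');b=shot('scene')
def reds(p):
    h=cv2.cvtColor(cv2.resize(p['pixels'],None,fx=4,fy=4,interpolation=2),cv2.COLOR_RGB2HSV).astype(int)
    m=(((h[...,0]>=174)|(h[...,0]<=4))&(h[...,1]>140)&(h[...,2]>60)).astype(np.uint8);n,l,st,c=cv2.connectedComponentsWithStats(m)
    for i in range(1,n):
        if st[i,4]>60 and 800<c[i][0]<1300 and 560<c[i][1]<1000:
            ys,xs=np.where(l==i);W=np.array([w(p,((x+.5)/4-.5,(y+.5)/4-.5),.104)[:2]*1e3 for x,y in zip(xs,ys)],np.float32)
            print(((c[i]+.5)/4-.5).round(1),st[i,4]/16,[np.round(v,1) for v in cv2.minAreaRect(W)])
reds(a);print();reds(b)
print('mark pred',[(proj(p,S((39-1.2,.6,85)))).round(1) for p in(a,b)])
d=models.cut_out(a,'cover')[0];m=d['pixels'];ys,xs=np.where(m);print(cv2.minAreaRect(np.array([w(a,(x,y),.085)[:2]*1e3 for x,y in zip(xs,ys)],np.float32)))
# tongue brightness along -x from axis (top view)
print([a['pixels'][int(round(v)),int(round(u))].tolist() for u,v in [proj(a,S((x,0,91))) for x in range(28,76,3)]])
for t in('tumbler','pen','tool_tin','spent0'): print(t,[(np.round(x['centre'],1).tolist(),round(x['p'],2)) for x in models.search_frame(a,t)[:2]],[(np.round(x['centre'],1).tolist(),round(x['p'],2)) for x in models.search_frame(b,t)[:2]])
```

```text
speaker xyz [ 55.3 241.4 270.6] tilt -179.12 yaw 93.54 F [ 0.9 -0.4  0.2] g 0.03 0.0 t 60.3
[272.  168.9] 43.0 [array([621.7,   6.6]), array([36.7, 10.9]), np.float64(2.7)]
[269.1 182.2] 6.0625 [array([584.5,  14.5]), array([7.1, 8.5]), np.float64(88.7)]

[234.9 208.3] 57.9375 [array([622.4,  10.5]), array([44.8, 15.4]), np.float64(3.4)]
[245.9 205.5] 6.625 [array([599.3,  27.7]), array([7. , 9.5]), np.float64(89.5)]
mark pred [array([272. , 182.5]), array([242.3, 204.9])]Traceback (most recent call last):
  File "<stdin>", line 12, in <module>
IndexError: list index out of range
```

Run:
```python
from th import *
S=T(*SP);a=shot('top');b=shot('scene')
print([int(a['pixels'][int(round(v)),int(round(u))].mean()) for u,v in [proj(a,S((x,0,91))) for x in range(25,80,3)]])
for y in (-60,50):
  print('x-prof',y,[int(a['pixels'][int(round(v)),int(round(u))].mean()) for u,v in [proj(a,S((x,y,85))) for x in range(-60,61,3)]])
for t in('tumbler','pen','tool_tin','spent0','cover'): print(t,[[(np.round(x['centre'],1).tolist(),round(x['p'],2)) for x in models.search_frame(p,t)[:2]] for p in (a,b)])
```

```text
[81, 82, 81, 83, 45, 117, 109, 111, 112, 116, 42, 32, 70, 70, 67, 67, 66, 64, 66]
x-prof -60 [19, 36, 93, 88, 26, 43, 85, 80, 79, 80, 79, 79, 80, 79, 80, 80, 79, 79, 80, 79, 80, 80, 80, 79, 80, 79, 78, 80, 79, 79, 79, 79, 80, 80, 82, 77, 13, 21, 22, 23, 21]
x-prof 50 [18, 62, 57, 55, 31, 45, 52, 50, 51, 50, 51, 50, 51, 50, 49, 50, 49, 92, 65, 65, 64, 64, 63, 88, 87, 87, 86, 86, 87, 85, 86, 84, 84, 82, 83, 89, 36, 25, 27, 29, 28]
tumbler [[([370.5, 121.8], 0.88), ([187.8, 124.7], 0.27)], [([120.7, 210.6], 0.68)]]
pen [[([269.9, 124.1], 0.41)], [([202.5, 268.2], 0.55)]]
tool_tin [[([188.6, 127.8], 0.61)], [([298.7, 314.6], 0.95), ([119.6, 209.3], 0.56)]]
spent0 [[([387.3, 241.2], 0.5)], [([192.0, 147.8], 0.6)]]
cover [[([274.3, 199.2], 0.6)], [([255.6, 198.3], 0.95)]]
```

```bash
python3 -c "
from cell import env
print(env.sign_off())"
```

```text
the job is handed in; nothing more can be done
None
```

The job is handed in at about 61 s of robot time. The one spent cell is in the yellow box, four fresh cells stand button up in the sockets, and the cover is hooked under the lip and seated flush. The latch is turned to its stop, with its tongue over the cover's edge. I checked the final cover and latch state from camera measurements and forces rather than by viewing a picture.

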